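# Put the bedside battery packs and phone on charge for the night

## Task

Get this bedside ready for the night: pull the charging drawer, which stands ajar, well open, seat every yellow lamp battery pack from the table flat and square in the drawer's pockets, one to a pocket, and then push the drawer fully home with the packs in it. Also slide the blue phone, lying flat, all the way into the slot of the dark wooden charging dock until its end meets the slot's back, and leave the mug, the book and the clock where they are.

Things in the scene. Friction and masses are not known exactly. Their poses are not given: they have to be found in the camera images.
- packA: Yellow lamp battery pack with a grey panel and two brass contacts on top: a block 40 mm along its x, 62 mm along its y, 30 mm high, 0.1 to 0.2 kg, standing on the table. Two to four of packA..packD are present. Origin: centre of its underside; z up. It may be seated either way round (half a turn makes no difference) and in any free pocket.
- packB: Yellow lamp battery pack with a grey panel and two brass contacts on top: a block 40 mm along its x, 62 mm along its y, 30 mm high, 0.1 to 0.2 kg, standing on the table. Two to four of packA..packD are present. Origin: centre of its underside; z up. It may be seated either way round (half a turn makes no difference) and in any free pocket.
- packC: Yellow lamp battery pack with a grey panel and two brass contacts on top: a block 40 mm along its x, 62 mm along its y, 30 mm high, 0.1 to 0.2 kg, standing on the table. Two to four of packA..packD are present. Origin: centre of its underside; z up. It may be seated either way round (half a turn makes no difference) and in any free pocket.
- packD: Yellow lamp battery pack with a grey panel and two brass contacts on top: a block 40 mm along its x, 62 mm along its y, 30 mm high, 0.1 to 0.2 kg, standing on the table. Two to four of packA..packD are present. Origin: centre of its underside; z up. It may be seated either way round (half a turn makes no difference) and in any free pocket.
- phone: Compact blue phone with black screen, lying flat: a slab 120 mm along its x, 62 mm along its y, 12 mm thick, about 0.17 kg. Origin: centre of its underside. Either end may go first.
- drawer (a joint): Opening of the charging drawer in m: 0 = fully home against its stop, 0.18 = fully open (stop); starts ajar at 0.015 to 0.05. Pull it to 0.165 or more for room round the rear pockets. It slides with about 3 N of friction, has no spring and stays where it is left. Its fixed white cabinet, at the robot's right, is 74 mm high, 214 wide, 235 deep; it opens towards the robot.
- drawer_handle (a point): Middle of the drawer's dark bar handle (80 mm long, along the drawer's y, standing 35 mm out in front of the drawer face), 34 mm above the table; the handle can be pushed on, or gripped from above. Axes: those of the drawer: x points into the cabinet (pushed shut that way), z up. The face panel is 210 mm wide, 4 to 58 mm above the table.
- pocket0 (a point): Floor centre of the front right pocket (nearest the robot, lower y) of the drawer's black insert, 14 mm above the table; moves with the drawer. Axes: the drawer's, x into the cabinet. Each pocket: 43 mm along x, 65 mm along y (a pack's x goes along the drawer's x), 10 mm deep, 2 mm chamfer, so a seated pack stands 20 mm out. Pockets are 72 mm apart along x, 86 mm along y.
- pocket1 (a point): As pocket0: the front left pocket. The drawer's side and back walls reach 40 mm above the table, the insert's top 24 mm.
- pocket2 (a point): As pocket0: the rear right pocket.
- pocket3 (a point): As pocket0: the rear left pocket.
- slot_mouth (a point): Middle of the mouth of the dark wooden charging dock's slot, at table height (dock fixed to the table). Axes: x points into the slot, z up. The slot is 65 mm wide, 16 mm high above the table (the table is its floor), 75 mm deep to its back wall; two lips cover its sides, the middle is open above; dock top 24 mm high, back block 30 mm. Guides 24 mm high flare out 22 mm before the mouth.
- phone_home (a point): Where the phone's origin is when the phone is fully in: 15 mm beyond the mouth, at table height. Axes as slot_mouth. 45 mm of the phone then stands out of the slot.
- mug: Bystander: blue mug, 76 mm across, 85 mm high, origin centre of underside. Leave alone.
- book: Bystander: red book 130 x 190 x 28 mm lying flat, origin centre of underside. Leave alone.
- clock: Bystander: white alarm clock 40 x 85 x 74 mm, origin centre of underside. Leave alone.
Mind the look-alikes: they are no part of the job. Leave any red look-alike of the packB alone.

How it is judged (in metres and radians):
On the way, in this order (a step that is already met when the one before it is completed fails the run):
1. every pack that is present is seated flat and square in a pocket while the drawer is open ((distance between packA and pocket0 below 0.005 m or distance between packA and pocket1 below 0.005 m or distance between packA and pocket2 below 0.005 m or distance between packA and pocket3 below 0.005 m) and angle between each of packA, packB, packC, packD's own z axis and vertical below 0.06 rad and angle between the y axis of each of packA, packB, packC, packD and the y axis of pocket0, either way round below 0.07 rad and (distance between packB and pocket0 below 0.005 m or distance between packB and pocket1 below 0.005 m or distance between packB and pocket2 below 0.005 m or distance between packB and pocket3 below 0.005 m) and (distance between packC and pocket0 below 0.005 m or distance between packC and pocket1 below 0.005 m or distance between packC and pocket2 below 0.005 m or distance between packC and pocket3 below 0.005 m) and (distance between packD and pocket0 below 0.005 m or distance between packD and pocket1 below 0.005 m or distance between packD and pocket2 below 0.005 m or distance between packD and pocket3 below 0.005 m) and value of joint drawer above 0.06 m), for 0.2 s.
2. the drawer has been pushed fully home (value of joint drawer below 0.005 m), for 0.2 s.
At the end, for the whole second after the job is handed in: Every pack present has its origin within 5 mm of a pocket's floor centre, tilted less than 0.06 rad and within 0.07 rad of square; the drawer is within 5 mm of home; the phone's origin is within 6 mm of phone_home, within 0.06 rad of the slot's direction and flat; packs and phone at rest ((distance between packA and pocket0 below 0.005 m or distance between packA and pocket1 below 0.005 m or distance between packA and pocket2 below 0.005 m or distance between packA and pocket3 below 0.005 m) and angle between each of packA, packB, packC, packD, phone's own z axis and vertical below 0.06 rad and angle between the y axis of each of packA, packB, packC, packD and the y axis of pocket0, either way round below 0.07 rad and (distance between packB and pocket0 below 0.005 m or distance between packB and pocket1 below 0.005 m or distance between packB and pocket2 below 0.005 m or distance between packB and pocket3 below 0.005 m) and (distance between packC and pocket0 below 0.005 m or distance between packC and pocket1 below 0.005 m or distance between packC and pocket2 below 0.005 m or distance between packC and pocket3 below 0.005 m) and (distance between packD and pocket0 below 0.005 m or distance between packD and pocket1 below 0.005 m or distance between packD and pocket2 below 0.005 m or distance between packD and pocket3 below 0.005 m) and distance between phone and phone_home below 0.006 m and angle between the x axis of phone and the x axis of phone_home, either way round below 0.06 rad and value of joint drawer below 0.005 m and linear speed of each of packA, packB, packC, packD, phone below 0.02 m/s); the robot touches nothing.
It fails at once if the mug is moved by more than 25 mm or tipped (distance of mug from where it was at the start of the episode above 0.025 m or angle between mug's own z axis and vertical above 0.4 rad).
It fails at once if the book is moved by more than 25 mm or tipped (distance of book from where it was at the start of the episode above 0.025 m or angle between book's own z axis and vertical above 0.4 rad).
It fails at once if the clock is moved by more than 25 mm or tipped (distance of clock from where it was at the start of the episode above 0.025 m or angle between clock's own z axis and vertical above 0.4 rad).
Of packA, packB, packC, packD only 2 to 4 are there at a start; the rules pass over those that are not, and their reading is None.
At some moment in a run one of packA, packB, packC, packD, phone may be knocked a few centimetres aside while the robot is not near it.
It also fails if it takes over 210 s, if anything falls off the work surface, if the arm or the gripper's body presses on something with over 40 N, if the wrist force passes 120 N, or if a joint passes its speed limit or range.

## Robot

A 7-joint arm with a two-finger parallel gripper is mounted at the origin on the work surface. World frame = base frame: x ahead of the robot, y to its left, z up, the work surface at z = 0. Lengths are in m, angles in degrees, forces in N, time in s.
With the tool pointing down it reaches from about 0.425 to 0.8 m from the base axis. Payload 8.3 kg.
Tool frame: the origin (TCP) lies between the finger pads; the fingertips stand 25 mm ahead of it and the grasp point (between the pads) lies 6 mm ahead of it; z points along the fingers, y is the line along which they close (so a half turn about z gives the same grasp; the last joint's range is limited). The gripper opens to 85 mm and grips with 20 to 120 N. Pads are 22 mm wide; open, the fingers measure 114 mm over their backs; the gripper's body (76 mm by 85 mm) begins 54 mm behind the grasp point. The pads swing forward as they close: fully open they stand 13 mm farther back than shut.
Start: joints at [72.198, 21.967, 0.94, 78.501, -0.361, 79.538, -2.664], TCP at [0.153, -0.606, 0.224] pointing down, gripper open.
Joint ranges: [-169.22, 169.22], [-14.56, 117.87], [-87.37, 89.26], [10.42, 133.3], [-82.24, 262.24], [0.94, 117.77], [-172.7, 172.7]. Speed limits (degrees/s): [136.94, 136.94, 172.46, 172.46, 180, 180, 180].

## Interface

Orientations are given as a 3x3 rotation matrix whose columns are the frame's x, y, z axes.
In Python, from plant import sensors, optics, order gives the robot as it stands. The module is installed in compiled form; this text tells all that it offers.
- The arm moves only by the tool drive_tool, never from a script. Its argument "steps" is a list of rows, each a list of 7 numbers: the turn, a rotation vector about the world's x, y, z in degrees, then the shift along the world's x, y, z in mm, then the opening, from 0 (shut) to 1 (fully open). In form: [[ax, ay, az, dx, dy, dz, gripper], ...]. A call has 1 to 8 rows; each row is the pose to reach, as a shift and turn from the pose commanded when the call began; what a row does not reach only later rows make up. A row lasts 1/12 s, in which the tool goes at most 41.7 mm and 7.16 degrees, less where a joint would pass 70% of its speed; a pose out of reach is approached as far as the arm can. A call with a gripper value outside its range is refused whole. The fingers move at their own pace and stop on an object; "force" is the grip in N (left out, the last holds). Time passes only in rows, so rows that repeat a pose let the fingers close. It gives the time, the measured TCP pose, the force, the opening and the grip force at its end, in the units of the state.
- sensors.state(): the state, without advancing time (a new reading comes with each control period).
- optics.capture(name): name is "side" or "top"; returns the picture (480x640x3 uint8, red, green, blue); there is no depth.
- optics.camera_params(name): a dict with "camera_matrix" (3x3 intrinsics, pixels), "dist_coeffs" ([k1, k2, p1, p2, k3] as OpenCV has them; the pictures are not rectified), "R" (3x3) and "t" (3): a world point X has camera coordinates R X + t. Camera axes: x right, y down, z forward; pixel columns grow to the right and rows downward; lengths in m; the calibration is good to about 2 mm. A picture is of the moment at which its call begins. camera_params takes no time and is no camera call.
- order.close_job(): hands the job in; it is judged then, once.
The state is a dict: "clock": time; "joints": joint angles; "joint_velocities": joint speeds; "joint_efforts": joint torques, N m; "position": TCP position; "tcp_rot": TCP orientation; "force": force on the tool from outside, world axes, zero at the start; "ft_torque": the same for the moment, N m; "opening": opening from 0.0 (shut) to 1.0 (fully open); "gripper_force": force on a finger pad.
Only numpy, scipy, OpenCV 4.12 (cv2) and the standard library are available. Lean on these libraries where they do the work, as an engineer would, in place of code of your own. Each camera call takes 0.05 s, during which the arm holds its last target. There are 200 camera calls.

## Working session

There is one attempt and no reset: what is moved stays moved. The work goes in short steps, Python scripts to look and compute and a tool call to move; the robot and the scene stay as the last step left them, time stands still between calls to the robot, and variables do not carry over. Pictures are saved under pics/ and viewed, at most 14 in all, crops included, and the job is handed in when it is done.

Besides the shell and the picture viewer there is one more tool, called after "Emit:" by a JSON object that holds its "method" and its "body", one argument or row to a line. drive_tool: Moves the arm, as the interface text tells. Its arguments: {"type":"object","properties":{"steps":{"type":"array"},"force":{"type":"number"}},"required":["steps"]}

```bash
mkdir -p pics
cat > h.py <<'E'
import numpy as np, cv2
from plant import sensors, optics, order
def cam(n):
    p=optics.camera_params(n); return [np.array(p[k],float) for k in("camera_matrix","dist_coeffs","R","t")]
def px2w(n,uv,z):
    K,d,R,t=cam(n); uv=np.array(uv,float).reshape(-1,1,2)
    r=cv2.undistortPoints(uv,K,d).reshape(-1,2); r=np.c_[r,np.ones(len(r))]@R
    c=-R.T@t; s=(np.broadcast_to(z,len(r))-c[2])/r[:,2]
    return c+r*s[:,None]
def w2px(n,X):
    K,d,R,t=cam(n); return cv2.projectPoints(np.array(X,float).reshape(-1,1,3),cv2.Rodrigues(R)[0],t,K,d)[0].reshape(-1,2)
def snap(n,f):
    im=optics.capture(n)[:,:,::-1].copy(); cv2.imwrite(f"pics/{f}.png",im); return im
def crop(im,x0,y0,x1,y1,s,f):
    cv2.imwrite(f"pics/{f}.png",cv2.resize(im[y0:y1,x0:x1],None,fx=s,fy=s,interpolation=cv2.INTER_CUBIC))
E
python3 - <<'E'
from h import *
snap("top","top0"); snap("side","side0")
for n in("top","side"):
    K,d,R,t=cam(n); print(n,-R.T@t,R[2],K[0,0],d)
s=sensors.state(); print(s["clock"],s["position"],s["tcp_rot"],s["opening"],s["force"])
E
```

```text
top [ 0.43568223 -0.05570229  1.14325774] [ 0.1021193  -0.00938834 -0.99472786] 443.72209603334954 [-0.06356557  0.          0.          0.          0.        ]
side [-0.03558245  0.99332266  1.23219386] [ 0.34967245 -0.61931704 -0.70297624] 604.3462819376025 [-0.15332404  0.          0.          0.          0.        ]
0.1 [ 0.1531931  -0.60544748  0.22356829] [[ 9.69446086e-01  2.45303980e-01 -4.93201988e-04]
 [ 2.45304469e-01 -9.69444562e-01  1.72014655e-03]
 [-5.61731901e-05 -1.78857400e-03 -9.99998399e-01]] 1.0006932454730115 [-0.8808407  -0.02345019  0.31385334]
```

View pics/top0.png

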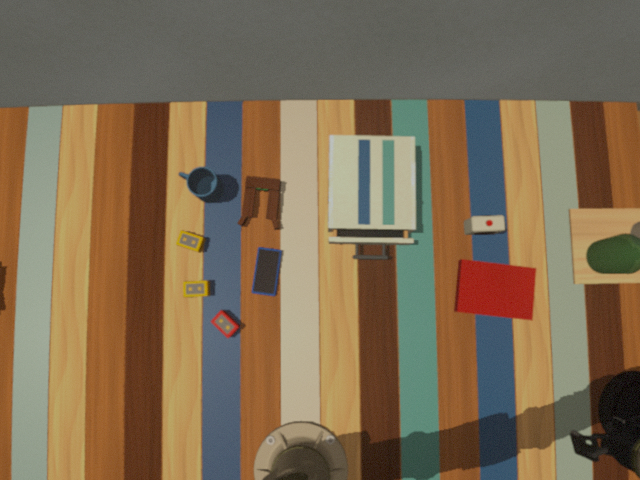

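View pics/side0.png

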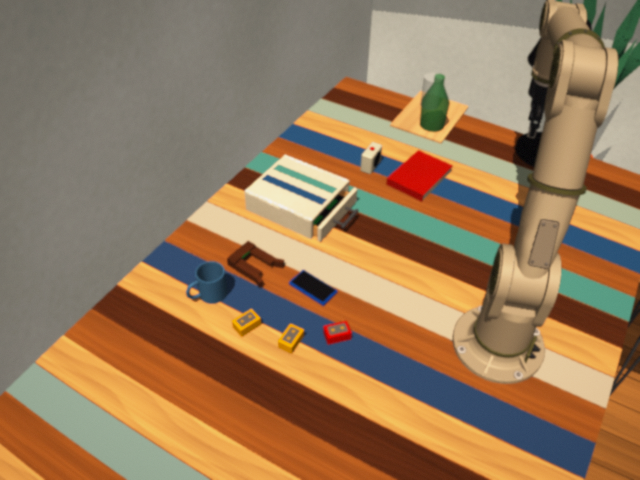

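Top view: the yellow packs are at (190,241) and (196,288). The red look-alike at (225,323) isn't part of the job. The phone is at (267,272), the dock mouth near (261,222), the drawer handle near (372,257), the mug at (202,182), the book at (496,290) and the clock at (487,224). I'll enlarge these to confirm.

Run:
```python
from h import *
im=cv2.imread("pics/top0.png")
crop(im,170,165,300,345,3.3*1.0,"x"); 
crop(im,170,160,300,300,4.2,"c1"); crop(im,320,220,420,270,8,"c2")
# yellow/red blobs
hsv=cv2.cvtColor(im,cv2.COLOR_BGR2HSV)
```

```text
(no output)
```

View pics/c1.png

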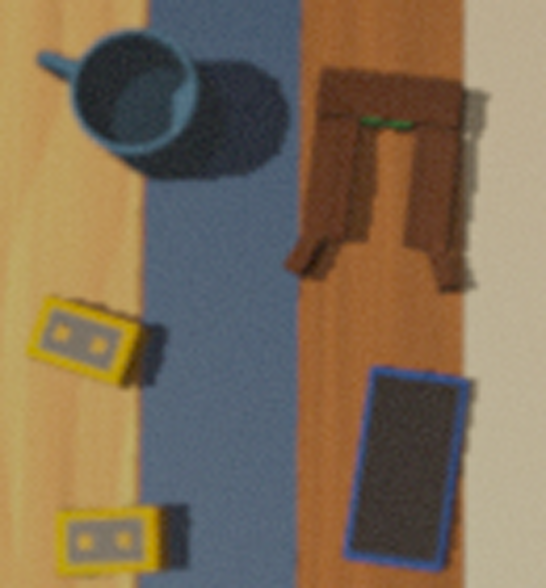

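View pics/c2.png

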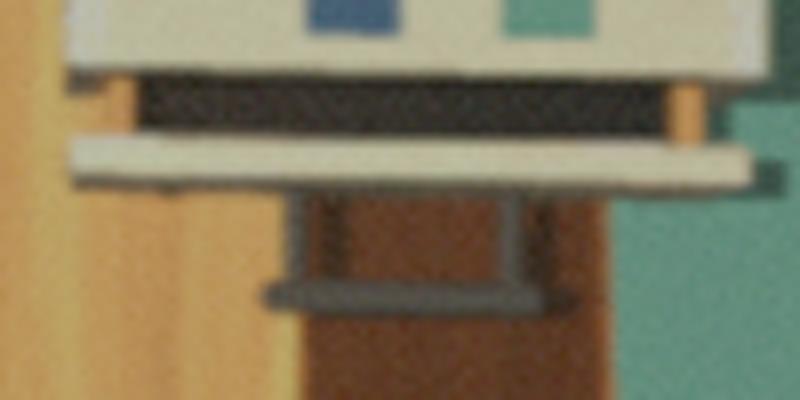

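Crop c1 shows the two yellow packs, each with a grey panel and brass contacts, with centres around (81,341) and (106,541) in the crop. The phone's corners are clear, and the dock is open towards the phone. Crop c2 shows the handle bar from (265,297) to (545,297), and the face panel's top edge at about row 180.

```bash
cat >> h.py <<'E'
def yellow(im,n="top",z=.03):
    hsv=cv2.cvtColor(cv2.resize(im,None,fx=4,fy=4,interpolation=cv2.INTER_CUBIC),cv2.COLOR_BGR2HSV)
    m=cv2.inRange(hsv,(22,190,120),(32,255,255)); m=cv2.morphologyEx(m,cv2.MORPH_CLOSE,np.ones((25,25)))
    out=[]
    for c in cv2.findContours(m,0,2)[0]:
        if cv2.contourArea(c)>1500: out.append((cv2.boxPoints(cv2.minAreaRect(c))+.5)/4-.5)
    return out
def rect(P):
    e=P[1]-P[0],P[2]-P[1]; l=max(e,key=lambda v:np.hypot(*v[:2])); return P.mean(0)[:2].round(4),[round(float(np.hypot(*v[:2])),4) for v in e],round(float(np.degrees(np.arctan2(l[1],l[0]))),1)
E
python3 - <<'E'
from h import *
im=cv2.imread("pics/top0.png")
for b in yellow(im): print("blob",b.mean(0).round(1),rect(px2w("top",b,.03)))
C1=lambda l:(np.array(l,float)+.5)/4.2-.5+[170,160]
C2=lambda l:(np.array(l,float)+.5)/8-.5+[320,220]
for nm,l in dict(p1=[(62,332),(99,345)],p2=[(85,541),(124,540)]).items():
    P=px2w("top",C1(l),.03); v=P[1]-P[0]; print(nm,P.mean(0),np.degrees(np.arctan2(v[1],v[0])),np.linalg.norm(v))
print("phone",rect(px2w("top",C1([(372,367),(468,378),(445,568),(345,557)]),.012)))
P=px2w("top",C1([(360,125),(345,240),(412,128),(404,245)]),.024);print("lips",P)
print("dock back corners",px2w("top",C1([(322,70),(465,82)]),.03))
print("guide tips",px2w("top",C1([(288,265),(305,277),(440,288),(466,290)]),.024), "lip/guide joints",px2w("top",C1([(303,238),(460,250)]),.024))
print("handle",px2w("top",C2([(265,297),(545,297)]),.038))
print("cabinet",px2w("top",C2([(65,72),(770,78)]),.074),"face",px2w("top",C2([(70,176),(750,184)]),.058))
E
```

```text
blob [195.1 288.5] (array([0.4476, 0.2589]), [0.062, 0.0389], -88.0)
blob [189.3 240.5] (array([0.5688, 0.2757]), [0.0391, 0.0622], -108.9)
p1 [0.5695088  0.27702331 0.03      ] -109.7442724127331 0.024124037490745837
p2 [0.44793619 0.26034016 0.03      ] -88.99567966613634 0.023476524076476463
phone (array([0.4909, 0.0812]), [0.0591, 0.116], 173.0)
lips [[0.7000861  0.10942894 0.024     ]
 [0.6288042  0.11811686 0.024     ]
 [0.69783105 0.07752437 0.024     ]
 [0.62531847 0.08216651 0.024     ]]
dock back corners [[0.73331915 0.13208686 0.03      ]
 [0.72474367 0.04452117 0.03      ]]
guide tips [[0.61381864 0.15273761 0.024     ]
 [0.60633117 0.14231266 0.024     ]
 [0.59867983 0.06024232 0.024     ]
 [0.59728494 0.04447161 0.024     ]] lip/guide joints [[0.63033325 0.14374468 0.024     ]
 [0.62186638 0.04810045 0.024     ]]
handle [[ 0.52267287 -0.13688455  0.038     ]
 [ 0.52169847 -0.22465885  0.038     ]]
cabinet [[ 0.5891181  -0.07460674  0.074     ]
 [ 0.58517726 -0.28993252  0.074     ]] face [[ 0.55909102 -0.07603206  0.058     ]
 [ 0.5544264  -0.28611502  0.058     ]]
```

Emit:
{"method": "drive_tool", "body": {
  "steps": [
    [0, 0, 7, 47, 53, -5, 0.3],
    [0, 0, 14, 94, 106, -10, 0.3],
    [0, 0, 21, 110, 140, -15, 0.3],
    [0, 0, 28, 135, 170, -20, 0.3],
    [0, 0, 35, 165, 200, -25, 0.3],
    [0, 0, 42, 190, 225, -30, 0.3],
    [0, 0, 49, 210, 250, -35, 0.3],
    [0, 0, 55, 225, 270, -40, 0.3]
  ]
}}

```text
clock: 0.77
position: [0.3662, -0.3501, 0.1876]
tcp_rot: [[0.349, 0.937, 0.0], [0.937, -0.349, -0.0], [-0.0, 0.0, -1.0]]
force: [1.7, -1.3, -0.4]
opening: 0.3
gripper_force: 0.0
```

```bash
cat >> h.py <<'E'
from scipy.spatial.transform import Rotation as Ro
def plan(p,yaw_y,tilt=None):
    """delta from measured pose to tool-down with tool y at yaw_y deg; tilt: rotvec deg applied after (world)"""
    s=sensors.state(); R0=np.array(s["tcp_rot"]); a=np.radians(yaw_y)
    best=None
    for k in(0,np.pi):
        y=np.array([np.cos(a+k),np.sin(a+k),0]); z=np.array([0,0,-1.]); R=np.c_[np.cross(y,z),y,z]
        if tilt is not None: R=Ro.from_rotvec(tilt,degrees=True).as_matrix()@R
        v=Ro.from_matrix(R@R0.T).as_rotvec(degrees=True)
        if best is None or np.linalg.norm(v)<np.linalg.norm(best): best=v
        print("turn",v.round(1),end=" | ")
    print("shift",((np.array(p)-s["position"])*1000).round(1),"pos",np.round(s["position"],4),"clock",round(s["clock"],2),"open",round(s["opening"],3),"F",np.round(s["force"],1),"j",np.round(s["joints"],0))
E
python3 -c "
from h import *
plan([.522,-.181,.13],-1.1)
print(px2w('top',(np.array([[70,137],[750,145]])+.5)/8-.5+[320,220],.058))"
```

```text
turn [ 0.   0.  19.3] | turn [   0.    -0.  -160.7] | shift [155.8 169.1 -57.6] pos [ 0.3662 -0.3501  0.1876] clock 0.77 open 0.3 F [ 1.7 -1.3 -0.4] j [ 56.  10. -17.  99.   3.  71.  17.]
[[ 0.57118236 -0.07618203  0.058     ]
 [ 0.56656002 -0.28650849  0.058     ]]
```

Emit:
{"method": "drive_tool", "body": {
  "steps": [
    [0, 0, 7, 40, 42, 0, 0.3],
    [0, 0, 14, 80, 84, 0, 0.3],
    [0, 0, 19.3, 120, 126, -20, 0.3],
    [0, 0, 19.3, 156, 169, -50, 0.3],
    [0, 0, 19.3, 156, 169, -70, 0.3],
    [0, 0, 19.3, 156, 169, -105, 0.3],
    [0, 0, 19.3, 156, 169, -144, 0.3],
    [0, 0, 19.3, 156, 169, -144, 0.3]
  ]
}}

```text
clock: 1.43
position: [0.5199, -0.1794, 0.039]
tcp_rot: [[0.022, 1.0, -0.005], [1.0, -0.022, 0.003], [0.003, -0.005, -1.0]]
force: [-0.8, -0.2, -0.5]
opening: 0.302
gripper_force: 0.0
```

```bash
python3 -c "
from h import *
plan([.522,-.181,.044],-1.1)
im=snap('side','s1');crop(im,230,150,380,260,5,'s1c')"
```

```text
turn [-0.2 -0.3  0.2] | turn [  -0.4    0.3 -179.8] | shift [ 2.1 -1.6  5. ] pos [ 0.5199 -0.1794  0.039 ] clock 1.43 open 0.302 F [-0.8 -0.2 -0.5] j [ 37.  25. -26. 102.  13.  56.   5.]
```

View pics/s1c.png

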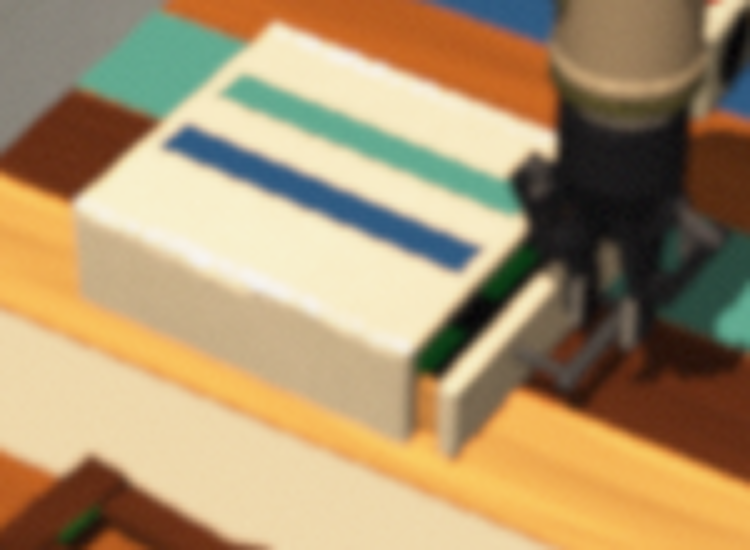

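The fingers straddle the bar, around (600,320) in the crop. I'll grip it.

Emit:
{"method": "drive_tool", "body": {
  "steps": [
    [0, 0, 0, 0, 0, 0, 0],
    [0, 0, 0, 0, 0, 0, 0],
    [0, 0, 0, 0, 0, 0, 0],
    [0, 0, 0, 0, 0, 0, 0],
    [0, 0, 0, 0, 0, 0, 0],
    [0, 0, 0, 0, 0, 0, 0]
  ],
  "force": 40
}}

```text
clock: 1.98
position: [0.5218, -0.1835, 0.0451]
tcp_rot: [[0.027, 1.0, 0.002], [1.0, -0.027, -0.001], [-0.001, 0.002, -1.0]]
force: [-0.3, 0.3, 0.2]
opening: -0.0
gripper_force: 0.0
```

```bash
python3 -c "
from h import *
im=snap('side','s2');crop(im,300,170,380,230,10,'s2c')
s=sensors.state();print(s['opening'],s['position'])
off=np.array([300,170]);f=lambda X:((w2px('side',X)-off+.5)*10-.5).round()
print('tip',f([s['position'][0],s['position'][1],.02]),'handle est',f([[.522,-.141,.034],[.522,-.181,.034],[.522,-.221,.034]]))"
```

```text
0.0016825145005084584 [ 0.52165089 -0.18331293  0.04475042]
tip [[507. 511.]] handle est [[439. 560.]
 [505. 480.]
 [569. 402.]]
```

View pics/s2c.png

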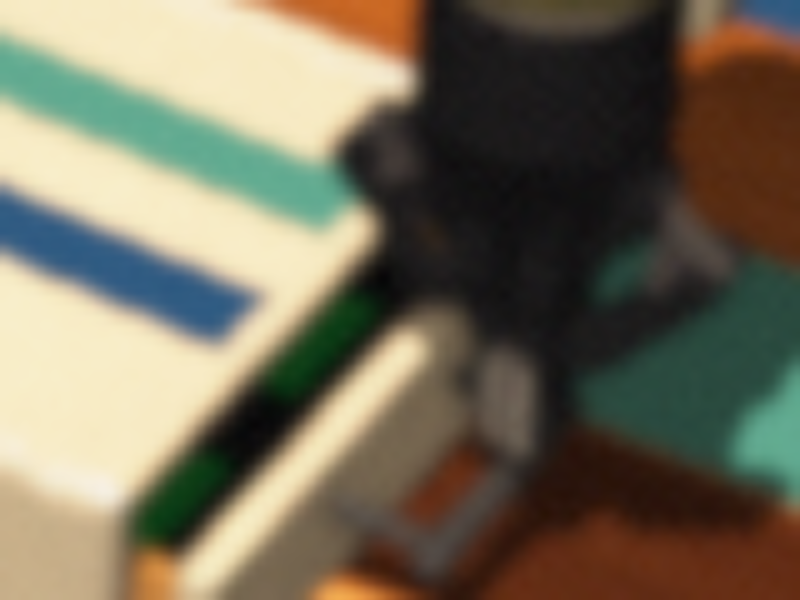

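```bash
python3 -c "
from h import *
off=np.array([300,170]);f=lambda X:((w2px('side',X)-off+.5)*10-.5).round().tolist()
for z in(.02,.03,.04,.05): print(z,'closed tip',f([.5218,-.183+.011,z]),'robot-side outer face',f([.507,-.172,z]),f([.507,-.194,z]),'opened robot finger',f([.502,-.172,z]))
im=cv2.imread('pics/s1.png');crop(im,300,170,380,230,10,'s1d')"
```

```text
0.02 closed tip [[489.0, 533.0]] robot-side outer face [[533.0, 551.0]] [[568.0, 508.0]] opened robot finger [[548.0, 558.0]]
0.03 closed tip [[490.0, 508.0]] robot-side outer face [[535.0, 526.0]] [[570.0, 483.0]] opened robot finger [[550.0, 533.0]]
0.04 closed tip [[492.0, 483.0]] robot-side outer face [[537.0, 501.0]] [[573.0, 458.0]] opened robot finger [[552.0, 508.0]]
0.05 closed tip [[494.0, 458.0]] robot-side outer face [[539.0, 476.0]] [[575.0, 432.0]] opened robot finger [[554.0, 482.0]]
```

View pics/s1d.png

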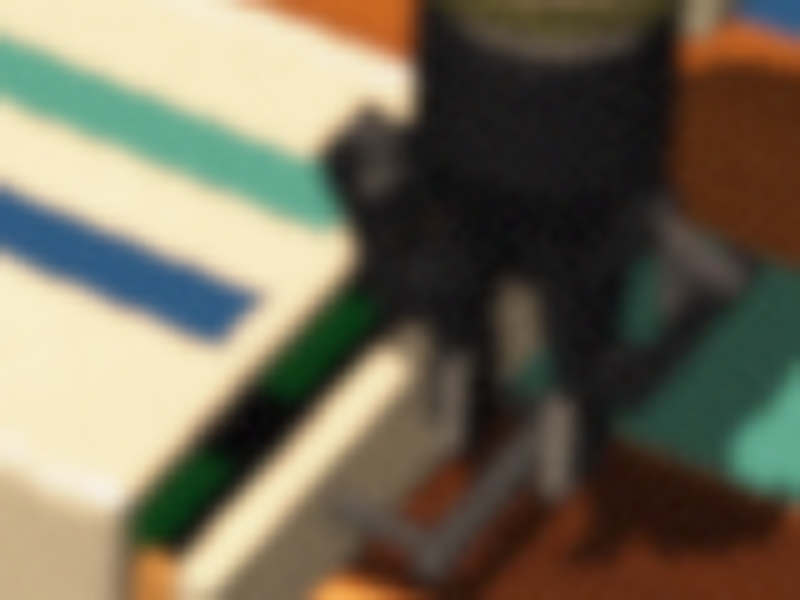

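The fingers closed just above the bar: the tips end near rows 455–490, which puts them at z ≈ 0.045. I'll reopen and go 15 mm lower.

Emit:
{"method": "drive_tool", "body": {
  "steps": [
    [0, 0, 0, 0, 0, 0, 0.3],
    [0, 0, 0, 0, 0, 0, 0.3],
    [0, 0, 0, 0, 0, 0, 0.3],
    [0, 0, 0, 0, 0, -5, 0.3],
    [0, 0, 0, 0, 0, -10, 0.3],
    [0, 0, 0, 0, 0, -15, 0.3],
    [0, 0, 0, 0, 0, -15, 0.3],
    [0, 0, 0, 0, 0, -15, 0.3]
  ]
}}

```text
clock: 2.7
position: [0.5208, -0.1826, 0.0281]
tcp_rot: [[0.026, 1.0, -0.001], [1.0, -0.026, 0.001], [0.001, -0.001, -1.0]]
force: [0.2, 0.0, -0.3]
opening: 0.302
gripper_force: 0.0
```

Emit:
{"method": "drive_tool", "body": {
  "steps": [
    [0, 0, 0, 0, 0, 0, 0],
    [0, 0, 0, 0, 0, 0, 0],
    [0, 0, 0, 0, 0, 0, 0],
    [0, 0, 0, 0, 0, 0, 0],
    [0, 0, 0, 0, 0, 0, 0],
    [0, 0, 0, 0, 0, 0, 0]
  ]
}}

```text
clock: 3.2
position: [0.5219, -0.1828, 0.0292]
tcp_rot: [[0.026, 1.0, 0.001], [1.0, -0.026, -0.0], [-0.0, 0.001, -1.0]]
force: [3.7, 0.2, -0.2]
opening: 0.084
gripper_force: 37.1
```

```bash
python3 -c "
from h import *
plan([.522,-.181,.044],-1.1)"
```

```text
turn [0.  0.1 0.4] | turn [ 1.000e-01 -0.000e+00 -1.796e+02] | shift [ 0.1  1.8 14.8] pos [ 0.5219 -0.1828  0.0292] clock 3.2 open 0.084 F [ 3.7  0.2 -0.2] j [ 37.  26. -25. 102.  13.  55.   4.]
```

Emit:
{"method": "drive_tool", "body": {
  "steps": [
    [0, 0, 0, -10, 0, 0, 0],
    [0, 0, 0, -28, 0.5, 0, 0],
    [0, 0, 0, -46, 1, 0, 0],
    [0, 0, 0, -64, 1.2, 0, 0],
    [0, 0, 0, -82, 1.5, 0, 0],
    [0, 0, 0, -98, 1.8, 0, 0],
    [0, 0, 0, -110, 2, 0, 0],
    [0, 0, 0, -110, 2, 0, 0]
  ],
  "force": 60
}}

```text
clock: 3.87
position: [0.4093, -0.1798, 0.0292]
tcp_rot: [[0.026, 1.0, -0.002], [1.0, -0.026, 0.001], [0.001, -0.002, -1.0]]
force: [-2.7, 5.5, 6.8]
opening: 0.06
gripper_force: 58.5
```

Emit:
{"method": "drive_tool", "body": {
  "steps": [
    [0, 2, 0, -12, 0.2, 0, 0],
    [0, 4, 0, -22, 0.4, 0, 0],
    [0, 6, 0, -32, 0.5, 0, 0],
    [0, 8, 0, -40, 0.7, 0, 0],
    [0, 8, 0, -46, 0.8, 0, 0],
    [0, 8, 0, -50, 0.9, 0, 0],
    [0, 8, 0, -50, 0.9, 0, 0],
    [0, 8, 0, -50, 0.9, 0, 0]
  ]
}}

```text
clock: 4.53
position: [0.365, -0.1806, 0.0323]
tcp_rot: [[0.025, 0.991, -0.133], [1.0, -0.026, -0.003], [-0.007, -0.133, -0.991]]
force: [0.6, 3.8, 33.4]
opening: -0.003
gripper_force: 16.5
```

```bash
python3 -c "
from h import *
plan([.365,-.180,.029],-1.1)"
```

```text
turn [ 0.2 -7.6  0.4] | turn [ -11.9   -0.3 -179.2] | shift [ 0.   0.6 -3.3] pos [ 0.365  -0.1806  0.0323] clock 4.53 open -0.003 F [ 0.6  3.8 33.4] j [ 43.  15. -26. 117.  10.  58.   9.]
```

Emit:
{"method": "drive_tool", "body": {
  "steps": [
    [0, 0, 0, 0, 0, 8, 0.1],
    [0, 0, 0, 0, 0, 30, 0.3],
    [0, 0, 0, 0, 0, 60, 0.3],
    [0, 0, 0, 0, 0, 100, 0.3],
    [0, -7, 0, 0, -30, 140, 1],
    [0, -7.6, 0, 0, -70, 150, 1],
    [0, -7.6, 0, 0, -110, 150, 1],
    [0, -7.6, 0, 0, -150, 150, 1]
  ]
}}

```text
clock: 5.2
position: [0.3608, -0.3297, 0.1819]
tcp_rot: [[0.026, 1.0, -0.004], [1.0, -0.026, -0.005], [-0.005, -0.004, -1.0]]
force: [0.6, 0.4, -0.1]
opening: 0.855
gripper_force: 0.0
```

```bash
python3 -c "
from h import *
im=snap('top','t3');crop(im,310,120,460,330,2.85,'t3c')
plan([.365,-.180,.029],-1.1)"
```

```text
turn [ 0.3 -0.4  0.9] | turn [  -0.6   -0.5 -179.1] | shift [   6.9  158.1 -151. ] pos [ 0.3581 -0.3381  0.18  ] clock 5.25 open 0.933 F [-3.  -8.3  0.2] j [ 56.   8. -18. 102.   3.  70.  35.]
```

View pics/t3c.png

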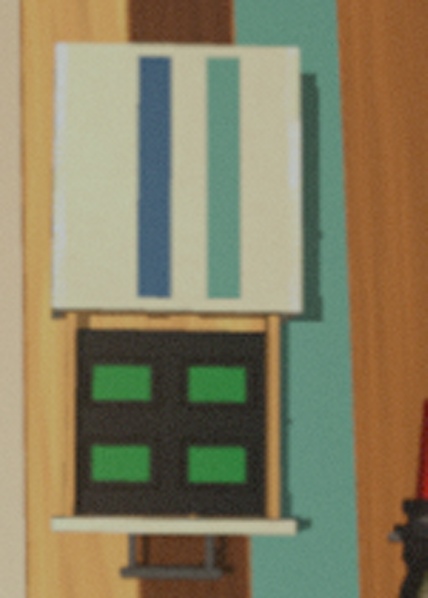

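Drawer is now wide open with four green pocket floors showing, rear at crop rows 365–402 and front at 444–482. I'll compute the opening and pocket positions.

```bash
cat > m.py <<'E'
from h import *
def green(im):
    hsv=cv2.cvtColor(cv2.resize(im,None,fx=4,fy=4,interpolation=cv2.INTER_CUBIC),cv2.COLOR_BGR2HSV)
    m=cv2.inRange(hsv,(50,130,60),(75,255,255)); m[:4*205]=0; m[4*305:]=0; m[:,:4*320]=0;m[:,4*430:]=0
    for c in sorted(cv2.findContours(m,0,2)[0],key=cv2.contourArea)[-4:]:
        if cv2.contourArea(c)>500:
            b=(cv2.boxPoints(cv2.minAreaRect(c))+.5)/4-.5; print("pocket px",b.mean(0).round(1),rect(px2w("top",b,.014)))
if __name__=="__main__":
    green(cv2.imread("pics/t3.png"))
    C=lambda l:(np.array(l,float)+.5)/2.85-.5+[310,120]
    print("handle",px2w("top",C([(123,574),(222,574)]),.038),"face",px2w("top",C([(52,530),(295,530)]),.058),"cab",px2w("top",C([(52,312),(302,312)]),.074))
E
python3 m.py
```

```text
pocket px [352.3 253.8] (array([ 0.5321, -0.1378]), [0.0279, 0.0495], -91.8)
pocket px [351.8 282.1] (array([ 0.4598, -0.1351]), [0.049, 0.0279], -90.7)
pocket px [385.8 254.5] (array([ 0.5292, -0.2237]), [0.0308, 0.049], -91.5)
pocket px [385.8 283. ] (array([ 0.4565, -0.2217]), [0.0492, 0.0311], -90.7)
handle [[ 0.36327652 -0.13449919  0.038     ]
 [ 0.36205568 -0.22048016  0.038     ]] face [[ 0.40252202 -0.07315334  0.058     ]
 [ 0.39971967 -0.28108867  0.058     ]] cab [[ 0.58767155 -0.07515724  0.074     ]
 [ 0.58558403 -0.28952242  0.074     ]]
```

Opening is about 0.174. I'll use the two front pockets at (0.4598,−0.1351) and (0.4565,−0.2217). Heading over to the nearer pack at px (195,288).

Emit:
{"method": "drive_tool", "body": {
  "steps": [
    [0, 0, 0, 25, 25, 0, 0.65],
    [0, 0, 0, 50, 58, 0, 0.65],
    [0, 0, 0, 75, 91, 0, 0.65],
    [0, 0, 0, 95, 127, 0, 0.65],
    [0, 0, 0, 112, 165, 0, 0.65],
    [0, 0, 0, 126, 204, 0, 0.65],
    [0, 0, 0, 135, 244, 0, 0.65],
    [0, 0, 0, 140, 285, 0, 0.65]
  ]
}}

```text
clock: 5.92
position: [0.5013, -0.0405, 0.1785]
tcp_rot: [[0.027, 1.0, -0.008], [1.0, -0.027, 0.0], [-0.0, -0.008, -1.0]]
force: [0.8, -0.4, -0.6]
opening: 0.647
gripper_force: 0.0
```

```bash
python3 -c "
from h import *
plan([.4477,.2595,.10],1.5)"
```

```text
turn [ 0.  -0.5  3. ] | turn [  -0.7   -0.  -177. ] | shift [-53.6 300.  -78.5] pos [ 0.5013 -0.0405  0.1785] clock 5.92 open 0.647 F [ 0.8 -0.4 -0.6] j [ 30.  11. -33. 100.   7.  71.  -6.]
```

Emit:
{"method": "drive_tool", "body": {
  "steps": [
    [0, 0, 1, 0, 40, 0, 0.65],
    [0, 0, 2, 0, 80, 0, 0.65],
    [0, 0, 3, -5, 120, 0, 0.65],
    [0, 0, 3, -10, 160, 0, 0.65],
    [0, 0, 3, -25, 198, -5, 0.65],
    [0, 0, 3, -40, 235, -10, 0.65],
    [0, 0, 3, -50, 270, -20, 0.65],
    [0, 0, 3, -54, 300, -40, 0.65]
  ]
}}

```text
clock: 6.58
position: [0.4461, 0.2608, 0.1403]
tcp_rot: [[-0.028, 1.0, -0.004], [1.0, 0.028, 0.0], [0.001, -0.004, -1.0]]
force: [1.7, 0.3, 0.2]
opening: 0.647
gripper_force: 0.0
```

```bash
python3 -c "
from h import *
im=snap('top','t4')
for b in yellow(im): print('blob',b.mean(0).round(1),rect(px2w('top',b,.03)))
plan([.4477,.2595,.04],1.5)"
```

```text
blob [195.2 288.4] (array([0.4477, 0.2585]), [0.0623, 0.0383], -88.2)
blob [189.4 240.5] (array([0.5688, 0.2756]), [0.0392, 0.0625], -109.4)
turn [-0.1 -0.6 -0.5] | turn [ 9.000e-01 -1.000e-01  1.795e+02] | shift [  5.4  -5.9 -95.7] pos [0.4423 0.2654 0.1357] clock 6.63 open 0.651 F [-3.3  3.3 -3.1] j [  3.  18. -44. 101.  13.  67. -43.]
```

Emit:
{"method": "drive_tool", "body": {
  "steps": [
    [0, 0, 0, 0, 0, -25, 0.65],
    [0, 0, 0, 0, 0, -50, 0.65],
    [0, 0, 0, 0, 0, -70, 0.65],
    [0, 0, 0, 0, 0, -85, 0.65],
    [0, 0, 0, 0, 0, -95, 0.65],
    [0, 0, 0, 0, 0, -101, 0.65],
    [0, 0, 0, 0, 0, -106, 0.65],
    [0, 0, 0, 0, 0, -106, 0.65]
  ]
}}

```text
clock: 7.3
position: [0.4472, 0.2575, 0.0324]
tcp_rot: [[-0.026, 1.0, -0.008], [1.0, 0.026, -0.001], [-0.001, -0.008, -1.0]]
force: [-0.5, 0.5, -0.2]
opening: 0.651
gripper_force: 0.0
```

Emit:
{"method": "drive_tool", "body": {
  "steps": [
    [0, 0, 0, 0, 0, -3, 0.65],
    [0, 0, 0, 0, 0, -6, 0.65],
    [0, 0, 0, 0, 0, -9, 0.65],
    [0, 0, 0, 0, 0, -9, 0.65]
  ]
}}

```text
clock: 7.63
position: [0.4472, 0.2576, 0.0236]
tcp_rot: [[-0.026, 1.0, -0.007], [1.0, 0.026, -0.001], [-0.0, -0.007, -1.0]]
force: [0.3, 0.3, 0.1]
opening: 0.648
gripper_force: 0.0
```

```bash
python3 -c "
from h import *
im=snap('side','s5');crop(im,220,270,370,370,5,'s5c')
plan([.4477,.2595,.03],1.5)"
```

```text
turn [ 0.  -0.4  0. ] | turn [  -0.6   -0.  -180. ] | shift [0.4 1.8 6.2] pos [0.4473 0.2577 0.0238] clock 7.68 open 0.65 F [ 0.2 -0.1  0.4] j [ -0.  26. -40. 107.  20.  55. -48.]
```

View pics/s5c.png

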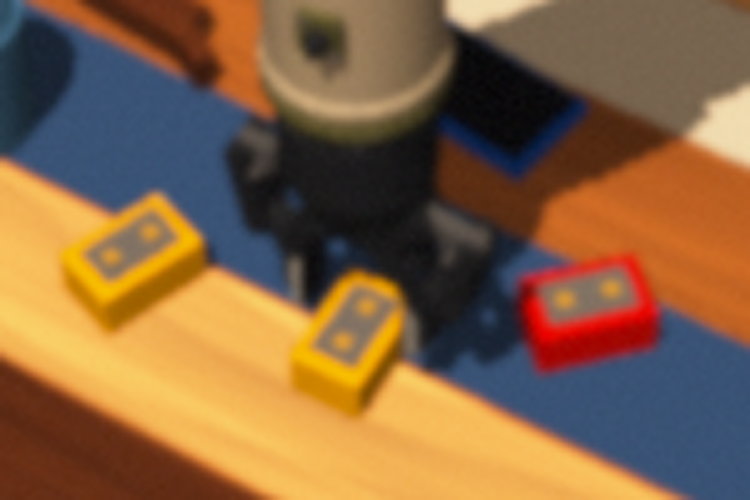

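The crop shows the fingers straddling the pack at about (297,290) and (415,345), with the tips only about 25 mm above the table. That matches the handle: the tips sit roughly at TCP height. I'll go lower, watching the force.

Emit:
{"method": "drive_tool", "body": {
  "steps": [
    [0, 0, 0, 0, 1, -3, 0.65],
    [0, 0, 0, 0, 1, -6, 0.65],
    [0, 0, 0, 0, 1, -8, 0.65],
    [0, 0, 0, 0, 1, -8, 0.65]
  ]
}}

```text
clock: 8.02
position: [0.447, 0.2586, 0.0153]
tcp_rot: [[-0.026, 1.0, -0.008], [1.0, 0.026, -0.001], [-0.0, -0.008, -1.0]]
force: [0.8, 0.6, 0.2]
opening: 0.65
gripper_force: 0.0
```

```bash
python3 -c "
from h import *
from scipy.optimize import least_squares
px=np.array([[303,339],[279.4,328]])-.4
for z0 in (.024,):
  f=lambda v:(w2px('side',[[v[0]-.035,v[1],v[2]],[v[0]+.035,v[1],v[2]]])-px).ravel()
  r=least_squares(f,[.447,.268,.02],x_scale=.01);print(r.x,r.cost)
print(w2px('side',[[.412,.2687,z] for z in(0,.01,.02,.03)]))
s=sensors.state();print(s['position'],s['force'])
"
```

```text
[ 0.46986426  0.22720067 -0.01842826] 0.1197003028007825
[[301.55467101 350.26614291]
 [301.54597068 347.91687764]
 [301.53726514 345.54332643]
 [301.52855553 343.14514826]]
[0.44698607 0.25857744 0.01528121] [0.82508666 0.58541981 0.21064497]
```

Emit:
{"method": "drive_tool", "body": {
  "steps": [
    [0, 0, 0, 0, 0, -3, 0.65],
    [0, 0, 0, 0, 0, -5, 0.65],
    [0, 0, 0, 0, 0, -5, 0.65]
  ]
}}

```text
clock: 8.27
position: [0.4471, 0.2585, 0.0103]
tcp_rot: [[-0.026, 1.0, -0.008], [1.0, 0.026, -0.001], [-0.0, -0.008, -1.0]]
force: [-0.2, -0.2, -0.5]
opening: 0.649
gripper_force: 0.0
```

Emit:
{"method": "drive_tool", "body": {
  "steps": [
    [0, 0, 0, 0, 0, -2, 0.65],
    [0, 0, 0, 0, 0, -3, 0.65],
    [0, 0, 0, 0, 0, -3, 0.65]
  ]
}}

```text
clock: 8.52
position: [0.4472, 0.2587, 0.0076]
tcp_rot: [[-0.026, 1.0, -0.007], [1.0, 0.026, -0.0], [-0.0, -0.007, -1.0]]
force: [-0.4, 0.3, 0.6]
opening: 0.648
gripper_force: 0.0
```

Emit:
{"method": "drive_tool", "body": {
  "steps": [
    [0, 0, 0, 0, 0, 0, 0.4],
    [0, 0, 0, 0, 0, 0, 0.4],
    [0, 0, 0, 0, 0, 0, 0.4],
    [0, 0, 0, 0, 0, 0, 0.4]
  ],
  "force": 30
}}

```text
clock: 8.85
position: [0.4476, 0.2589, 0.0081]
tcp_rot: [[-0.026, 1.0, -0.006], [1.0, 0.026, -0.0], [0.0, -0.006, -1.0]]
force: [0.3, 1.3, 3.4]
opening: 0.461
gripper_force: 31.2
```

Gripped: opening 0.461 is about 39 mm, which matches the pack's 40 mm. Lifting, then carrying it round to the front left pocket.

Emit:
{"method": "drive_tool", "body": {
  "steps": [
    [0, 0, 0, 0, 0, 10, 0.4],
    [0, 0, 0, 0, 0, 30, 0.4],
    [0, 0, 0, 5, -10, 60, 0.4],
    [0, 0, 0, 15, -40, 90, 0.4],
    [0, 0, 0, 30, -75, 100, 0.4],
    [0, 0, 0, 42, -112, 100, 0.4],
    [0, 0, -1, 50, -150, 100, 0.4],
    [0, 0, -1, 54, -190, 100, 0.4]
  ],
  "force": 50
}}

```text
clock: 9.52
position: [0.5019, 0.0673, 0.1088]
tcp_rot: [[-0.008, 1.0, -0.006], [1.0, 0.008, 0.0], [0.0, -0.006, -1.0]]
force: [0.3, -0.1, -1.2]
opening: 0.448
gripper_force: 52.3
```

Emit:
{"method": "drive_tool", "body": {
  "steps": [
    [0, 0, -1, 0, -40, 0, 0.4],
    [0, 0, -2, -5, -80, 0, 0.4],
    [0, 0, -2, -15, -120, 0, 0.4],
    [0, 0, -2, -27, -155, 0, 0.4],
    [0, 0, -2, -36, -185, 0, 0.4],
    [0, 0, -2, -41, -205, 0, 0.4],
    [0, 0, -2, -41, -205, 0, 0.4],
    [0, 0, -2, -41, -205, 0, 0.4]
  ]
}}

```text
clock: 10.18
position: [0.4596, -0.1374, 0.1081]
tcp_rot: [[0.029, 1.0, -0.007], [1.0, -0.029, 0.0], [-0.0, -0.007, -1.0]]
force: [0.5, 0.2, -1.4]
opening: 0.451
gripper_force: 52.3
```

```bash
python3 -c "
from h import *
im=snap('top','t6');im2=snap('side','s6')
a=cv2.resize(im[200:310,310:430],None,fx=4.4,fy=4.4,interpolation=2);b=cv2.resize(im2[130:250,230:390],None,fx=4,fy=4,interpolation=2)[:484];
cv2.imwrite('pics/s6c.png',b);cv2.imwrite('pics/t6c.png',a)
plan([.4598,-.1351,.04],-1.3)"
```

```text
turn [-0.  -0.4  0.1] | turn [-6.000e-01  1.000e-01 -1.799e+02] | shift [ -0.7   0.  -68.1] pos [ 0.4605 -0.1351  0.1081] clock 10.28 open 0.454 F [-0.6  0.1 -1.6] j [ 41.  13. -32. 108.   8.  62.   5.]
```

View pics/s6c.png

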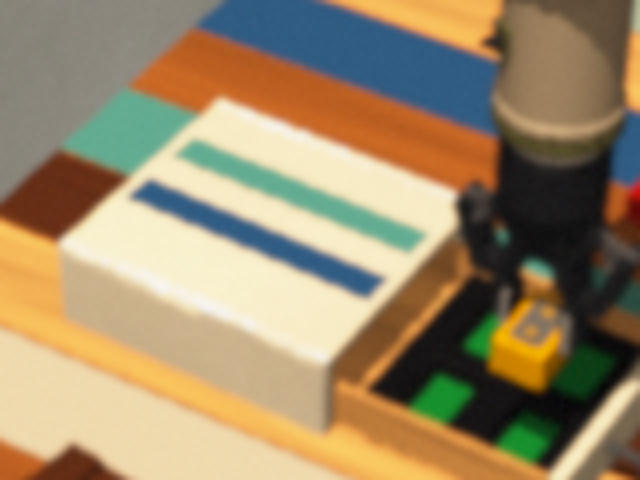

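```bash
python3 -c "
from h import *
im=cv2.imread('pics/s6.png')
C=lambda l:(np.array(l,float)+.5)/4-.5+[230,130]
print(px2w('side',C([(537,325),(530,388),(492,370),(491,338)]),[.130,.10,.10,.13]))
for b in yellow(im): print(b.tolist())
w=px2w('side',C([(525,435),(440,400),(585,370)]),.014);print(w)
"
```

```text
[[ 0.45794953 -0.13027998  0.13      ]
 [ 0.44606912 -0.10158335  0.1       ]
 [ 0.47657425 -0.10376518  0.1       ]
 [ 0.4784879  -0.10222281  0.13      ]]
[[ 0.46313347 -0.13948182  0.014     ]
 [ 0.53271968 -0.13913827  0.014     ]
 [ 0.45683055 -0.2232279   0.014     ]]
```

Emit:
{"method": "drive_tool", "body": {
  "steps": [
    [0, 0, 0, -0.5, 0, -15, 0.4],
    [0, 0, 0, -0.5, 0, -30, 0.4],
    [0, 0, 0, -0.5, 0, -45, 0.4],
    [0, 0, 0, -0.5, 0, -58, 0.4],
    [0, 0, 0, -0.5, 0, -68, 0.4],
    [0, 0, 0, -0.5, 0, -70, 0.4],
    [0, 0, 0, -0.5, 0, -70, 0.4]
  ],
  "force": 40
}}

```text
clock: 10.87
position: [0.4597, -0.1352, 0.0374]
tcp_rot: [[0.025, 1.0, -0.008], [1.0, -0.025, 0.001], [0.001, -0.008, -1.0]]
force: [0.4, -0.3, -1.2]
opening: 0.449
gripper_force: 52.3
```

Emit:
{"method": "drive_tool", "body": {
  "steps": [
    [0, 0, 0, 0, -1, -3, 0.4],
    [0, 0, 0, 0, -1.5, -6, 0.4],
    [0, 0, 0, 0, -1.5, -9, 0.4],
    [0, 0, 0, 0, -1.5, -11, 0.4],
    [0, 0, 0, 0, -1.5, -11, 0.4]
  ]
}}

```text
clock: 11.28
position: [0.4605, -0.138, 0.0269]
tcp_rot: [[0.026, 1.0, -0.006], [1.0, -0.026, -0.0], [-0.0, -0.006, -1.0]]
force: [2.7, -0.3, -4.5]
opening: 0.454
gripper_force: 52.1
```

Emit:
{"method": "drive_tool", "body": {
  "steps": [
    [0, 0, 0, 0, 0, -2, 0.4],
    [0, 0, 0, 0, 0, -4, 0.4],
    [0, 0, 0, 0, 0, -5, 0.4],
    [0, 0, 0, 0, 0, -5, 0.4]
  ]
}}

```text
clock: 11.62
position: [0.4603, -0.1378, 0.0222]
tcp_rot: [[0.026, 1.0, -0.006], [1.0, -0.026, -0.0], [-0.0, -0.006, -1.0]]
force: [2.4, -0.3, 3.4]
opening: 0.453
gripper_force: 52.8
```

Emit:
{"method": "drive_tool", "body": {
  "steps": [
    [0, 0, 0, 0, 0, 0, 0.58],
    [0, 0, 0, 0, 0, 0, 0.58],
    [0, 0, 0, 0, 0, 0, 0.58],
    [0, 0, 0, 0, 0, 0, 0.58],
    [0, 0, 0, 0, 0, 10, 0.58],
    [0, 0, 0, 0, 0, 25, 0.58],
    [0, 0, 0, 0, 0, 50, 0.6],
    [0, 0, 0, 5, 20, 90, 0.65]
  ]
}}

```text
clock: 12.28
position: [0.4615, -0.1222, 0.1079]
tcp_rot: [[0.031, 0.999, -0.013], [1.0, -0.031, 0.001], [0.0, -0.013, -1.0]]
force: [0.3, -0.6, -0.7]
opening: 0.649
gripper_force: 0.0
```

Emit:
{"method": "drive_tool", "body": {
  "steps": [
    [0, 0, -2, 10, 40, 10, 0.65],
    [0, 0, -5, 25, 80, 10, 0.65],
    [0, 0, -8, 40, 120, 10, 0.65],
    [0, 0, -10, 60, 155, 10, 0.65],
    [0, 0, -12, 75, 190, 10, 0.65],
    [0, 0, -14, 85, 230, 10, 0.65],
    [0, 0, -16, 95, 270, 10, 0.65],
    [0, 0, -18, 100, 310, 10, 0.65]
  ]
}}

```text
clock: 12.95
position: [0.5652, 0.1923, 0.1194]
tcp_rot: [[0.337, 0.942, -0.006], [0.942, -0.337, 0.002], [-0.0, -0.007, -1.0]]
force: [-0.1, 0.6, 0.3]
opening: 0.649
gripper_force: 0.0
```

```bash
python3 -c "
from h import *
import m
im=snap('top','t7');crop(im,310,200,430,300,6,'t7c')
for b in yellow(im): print('blob',b.mean(0).round(1),rect(px2w('top',b,.03)),rect(px2w('top',b,.044)))
m.green(im)
plan([.5690,.2765,.13],-19.3)"
```

```text
pocket px [356.1 254.2] (array([ 0.5307, -0.1476]), [0.0295, 0.0289], -90.6)
pocket px [385.8 282.9] (array([ 0.4568, -0.2217]), [0.0492, 0.0305], -90.7)
pocket px [385.8 254.6] (array([ 0.5289, -0.2235]), [0.0495, 0.0308], -90.6)
turn [-0.5 -0.4 -0.1] | turn [  0.6  -0.8 179.9] | shift [ 6.1 72.9 10. ] pos [0.5629 0.2036 0.12  ] clock 13.0 open 0.65 F [-3.6  6.6  2.1] j [  5.  27. -37.  90.  16.  69. -54.]
```

View pics/t7c.png

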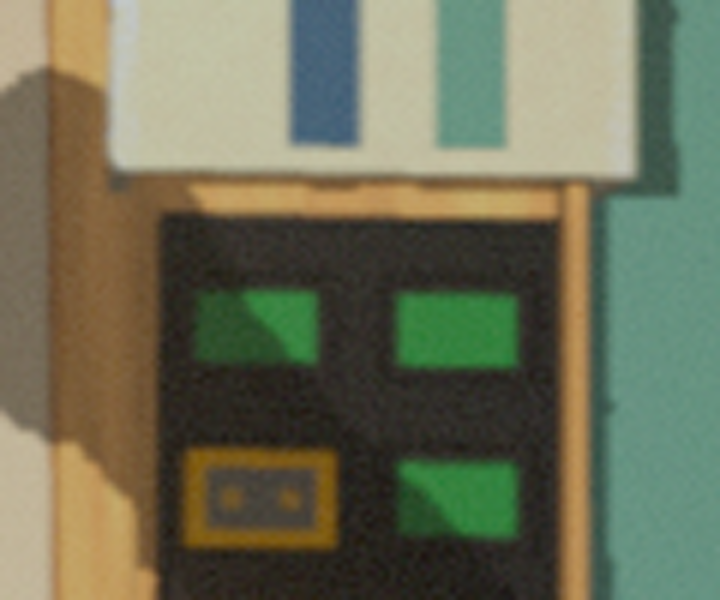

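The first pack sits square in the front left pocket, at crop (260,498). Next, the second pack.

Emit:
{"method": "drive_tool", "body": {
  "steps": [
    [0, 0, 0, 2, 30, 10, 0.65],
    [0, 0, 0, 4, 60, 10, 0.65],
    [0, 0, 0, 4, 83, 10, 0.65],
    [0, 0, 0, 4, 83, 0, 0.65],
    [0, 0, 0, 4, 83, 0, 0.65],
    [0, 0, 0, 4, 83, 0, 0.65]
  ]
}}

```text
clock: 13.5
position: [0.5681, 0.2726, 0.1184]
tcp_rot: [[0.334, 0.943, -0.008], [0.943, -0.334, 0.001], [-0.002, -0.008, -1.0]]
force: [0.4, -1.1, -0.4]
opening: 0.651
gripper_force: 0.0
```

```bash
python3 -c "
from h import *
im=snap('side','s8'); i0=cv2.imread('pics/side0.png')
for k in (i0,im):
  for b in yellow(k,'side'): print(b.mean(0).round(1),(b.max(0)-b.min(0)).round(1))
  print()
plan([.5690,.2765,.12],-19.3)
C=lambda l:(np.array(l,float)+.5)/6-.5+[310,200]
print(rect(px2w('top',C([(184,448),(338,448),(338,548),(184,548)]),.044)))
"
```

```text
turn [-0.1 -0.4  0.3] | turn [-6.000e-01  1.000e-01 -1.797e+02] | shift [0.3 4.5 1.2] pos [0.5687 0.272  0.1188] clock 13.55 open 0.65 F [ 0.6 -0.6  0.1] j [ -3.  31. -36.  84.  19.  71. -61.]
(array([ 0.458 , -0.1363]), [0.0637, 0.0411], -90.7)
```

```bash
python3 -c "
from h import *
im=cv2.imread('pics/s8.png'); i0=cv2.imread('pics/side0.png')
for k in (i0,im):
  h=cv2.cvtColor(k,cv2.COLOR_BGR2HSV); m=cv2.inRange(h,(18,200,90),(30,255,255))
  n,l,st,c=cv2.connectedComponentsWithStats(m)
  print([(c[i].round(1).tolist(),st[i,:5].tolist()) for i in range(1,n) if st[i,4]>60])
"
```

```text
[([245.7, 324.0], [232, 310, 29, 26, 311]), ([289.6, 340.4], [278, 325, 25, 28, 290])]
[([362.3, 235.3], [351, 224, 23, 22, 200]), ([245.7, 324.2], [232, 310, 29, 27, 317])]
```

Emit:
{"method": "drive_tool", "body": {
  "steps": [
    [0, 0, 0, 0, 2, -15, 0.65],
    [0, 0, 0, 0, 4, -35, 0.65],
    [0, 0, 0, 0, 4, -55, 0.65],
    [0, 0, 0, 0, 4, -55, 0.65]
  ]
}}

```text
clock: 13.88
position: [0.5671, 0.2744, 0.0603]
tcp_rot: [[0.336, 0.942, -0.012], [0.942, -0.336, -0.001], [-0.005, -0.01, -1.0]]
force: [-0.7, -1.6, -0.6]
opening: 0.654
gripper_force: 0.0
```

Emit:
{"method": "drive_tool", "body": {
  "steps": [
    [0, 0, 0, 0, 0.5, -15, 0.65],
    [0, 0, 0, 0, 0.5, -30, 0.65],
    [0, 0, 0, 0, 0.5, -40, 0.65],
    [0, 0, 0, 0, 0.5, -48, 0.65],
    [0, 0, 0, 0, 0.5, -54, 0.65],
    [0, 0, 0, 0, 0.5, -54, 0.65]
  ]
}}

```text
clock: 14.38
position: [0.5682, 0.2775, 0.0091]
tcp_rot: [[0.334, 0.942, -0.008], [0.942, -0.334, 0.001], [-0.001, -0.008, -1.0]]
force: [-0.5, -1.3, 0.2]
opening: 0.648
gripper_force: 0.0
```

Emit:
{"method": "drive_tool", "body": {
  "steps": [
    [0, 0, 0, 0, 0, 0, 0.4],
    [0, 0, 0, 0, 0, 0, 0.4],
    [0, 0, 0, 0, 0, 0, 0.4],
    [0, 0, 0, 0, 0, 0, 0.4]
  ],
  "force": 40
}}

```text
clock: 14.72
position: [0.5691, 0.2786, 0.0109]
tcp_rot: [[0.334, 0.943, -0.005], [0.943, -0.334, 0.003], [0.001, -0.006, -1.0]]
force: [-0.5, -1.2, 3.6]
opening: 0.456
gripper_force: 42.0
```

Emit:
{"method": "drive_tool", "body": {
  "steps": [
    [0, 0, 0, 0, 0, 15, 0.4],
    [0, 0, 2, 0, 0, 40, 0.4],
    [0, 0, 4, -5, -15, 70, 0.4],
    [0, 0, 7, -10, -45, 95, 0.4],
    [0, 0, 10, -15, -83, 100, 0.4],
    [0, 0, 13, -20, -123, 100, 0.4],
    [0, 0, 16, -30, -162, 100, 0.4],
    [0, 0, 18, -40, -200, 100, 0.4]
  ],
  "force": 50
}}

```text
clock: 15.38
position: [0.5277, 0.0763, 0.1099]
tcp_rot: [[0.024, 1.0, -0.007], [1.0, -0.024, -0.0], [-0.001, -0.007, -1.0]]
force: [0.6, -1.0, -1.3]
opening: 0.454
gripper_force: 51.7
```

Emit:
{"method": "drive_tool", "body": {
  "steps": [
    [0, 0, 0, -5, -40, 0, 0.4],
    [0, 0, 0, -10, -80, 0, 0.4],
    [0, 0, 0, -15, -120, 0, 0.4],
    [0, 0, 0, -25, -160, 0, 0.4],
    [0, 0, 0, -35, -198, 0, 0.4],
    [0, 0, 0, -50, -235, 0, 0.4],
    [0, 0, 0, -62, -270, 0, 0.4],
    [0, 0, 0, -72, -299.5, 0, 0.4]
  ]
}}

```text
clock: 16.05
position: [0.4547, -0.224, 0.1099]
tcp_rot: [[0.028, 1.0, -0.008], [1.0, -0.028, -0.001], [-0.001, -0.008, -1.0]]
force: [0.6, 0.7, -1.8]
opening: 0.455
gripper_force: 51.7
```

Emit:
{"method": "drive_tool", "body": {
  "steps": [
    [0, 0, 0, 0, 0, -15, 0.4],
    [0, 0, 0, 0, 0, -30, 0.4],
    [0, 0, 0, 0, 0, -45, 0.4],
    [0, 0, 0, 0, 0, -60, 0.4],
    [0, 0, 0, 0, 0, -68, 0.4],
    [0, 0, 0, 0, 0, -68, 0.4],
    [0, 0, 0, 0, 0, -68, 0.4]
  ]
}}

```text
clock: 16.63
position: [0.4564, -0.2209, 0.0419]
tcp_rot: [[0.026, 1.0, -0.008], [1.0, -0.026, 0.001], [0.0, -0.008, -1.0]]
force: [0.5, 0.3, -1.2]
opening: 0.456
gripper_force: 51.6
```

```bash
python3 -c "
from h import *
im=snap('side','s9')
plan([.4570,-.221,.03],-1.4)
for k in (im,):
  h=cv2.cvtColor(k,cv2.COLOR_BGR2HSV); m=cv2.inRange(h,(18,200,80),(30,255,255))
  n,l,st,c=cv2.connectedComponentsWithStats(m)
  print([(c[i].round(1).tolist(),st[i,:5].tolist()) for i in range(1,n) if st[i,4]>60])
crop(im,320,190,400,250,10,'s9c')
"
```

```text
turn [ 0.  -0.4  0.1] | turn [  -0.6   -0.  -179.9] | shift [  0.1   0.1 -12.5] pos [ 0.4569 -0.2211  0.0425] clock 16.68 open 0.451 F [-0.3  0.4 -1.2] j [ 49.  21. -31. 108.  13.  55.  10.]
[([367.2, 228.0], [351, 205, 33, 41, 429])]
```

View pics/s9c.png

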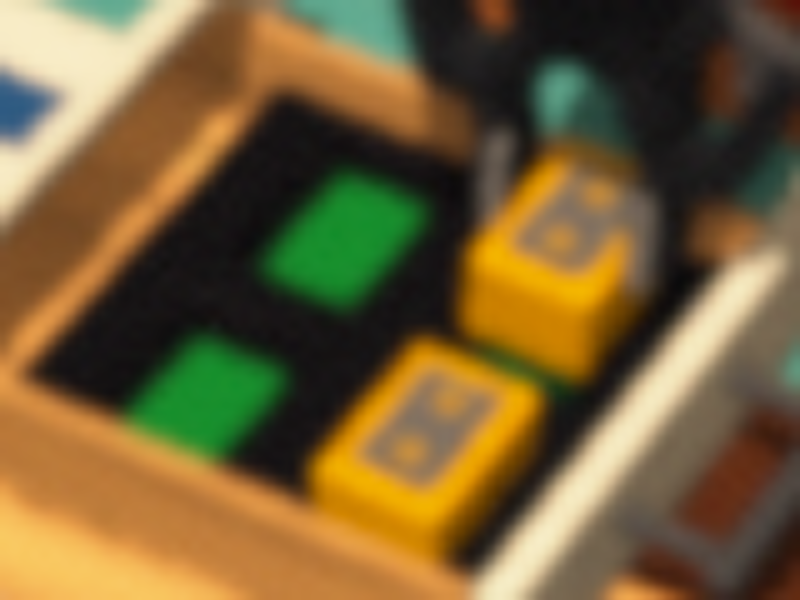

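Side crop: pack A is seated. Pack B is held level above the front right pocket, with its contacts at (560,238) and (600,190). A quick numeric check, then lower it.

```bash
python3 -c "
from h import *
C=lambda l:(np.array(l,float)+.5)/10-.5+[320,190]
P=px2w('side',C([(407,453),(450,403),(560,238),(600,190)]),[.044,.044,.062,.062]);a=P[:2].mean(0);b=P[2:].mean(0);print(a,b,b-a,'want [-.0018,-.086]',P[1]-P[0],P[3]-P[2])
"
```

```text
[ 0.45838106 -0.13537089  0.044     ] [ 0.4544383  -0.22027275  0.062     ] [-0.00394276 -0.08490185  0.018     ] want [-.0018,-.086] [-0.00102382 -0.02440744  0.        ] [-0.00067148 -0.02471194  0.        ]
```

Emit:
{"method": "drive_tool", "body": {
  "steps": [
    [0, 0, 0, 1, -0.5, -4, 0.4],
    [0, 0, 0, 1, -0.5, -8, 0.4],
    [0, 0, 0, 1, -0.5, -11, 0.4],
    [0, 0, 0, 1, -0.5, -13, 0.4],
    [0, 0, 0, 1, -0.5, -13, 0.4]
  ]
}}

```text
clock: 17.1
position: [0.458, -0.2217, 0.0288]
tcp_rot: [[0.026, 1.0, -0.006], [1.0, -0.026, 0.0], [-0.0, -0.006, -1.0]]
force: [2.9, -1.3, -2.9]
opening: 0.45
gripper_force: 51.5
```

Emit:
{"method": "drive_tool", "body": {
  "steps": [
    [0, 0, 0, 0, 0, -2, 0.4],
    [0, 0, 0, 0, 0, -4, 0.4],
    [0, 0, 0, 0, 0, -5, 0.4],
    [0, 0, 0, 0, 0, -5, 0.4]
  ]
}}

```text
clock: 17.43
position: [0.4582, -0.2219, 0.0249]
tcp_rot: [[0.026, 1.0, -0.006], [1.0, -0.026, -0.001], [-0.001, -0.006, -1.0]]
force: [-0.7, 0.6, 8.2]
opening: 0.452
gripper_force: 52.8
```

Emit:
{"method": "drive_tool", "body": {
  "steps": [
    [0, 0, 0, 0, 0, 0, 0.58],
    [0, 0, 0, 0, 0, 0, 0.58],
    [0, 0, 0, 0, 0, 0, 0.58],
    [0, 0, 0, 0, 0, 0, 0.58],
    [0, 0, 0, 0, 0, 10, 0.58],
    [0, 0, 0, 0, 0, 35, 0.58],
    [0, 0, 0, 0, 0, 70, 0.5],
    [0, 0, 0, 0, 5, 100, 0.4]
  ]
}}

```text
clock: 18.1
position: [0.457, -0.2173, 0.1258]
tcp_rot: [[0.027, 1.0, -0.007], [1.0, -0.027, 0.0], [0.0, -0.007, -1.0]]
force: [1.1, -1.1, 0.8]
opening: 0.405
gripper_force: 0.0
```

Emit:
{"method": "drive_tool", "body": {
  "steps": [
    [0, 2, 0, -20, -25, 20, 0.3],
    [0, 4, 0, -45, -60, 40, 0.3],
    [0, 6, 0, -70, -95, 40, 0.3],
    [0, 8, 0, -85, -130, 40, 0.3],
    [0, 8, 0, -92, -165, 40, 0.3],
    [0, 8, 0, -92, -165, 40, 0.3]
  ]
}}

```text
clock: 18.6
position: [0.3607, -0.3899, 0.1642]
tcp_rot: [[0.037, 0.988, -0.148], [0.999, -0.037, -0.002], [-0.007, -0.148, -0.989]]
force: [-1.7, -0.6, -0.9]
opening: 0.299
gripper_force: 0.0
```

```bash
python3 -c "
from h import *
im=snap('top','t10');crop(im,310,200,430,300,6,'t10c')
plan([.3635,-.179,.06],-1.3,[0,8,0])"
```

```text
turn [ 0.1 -0.5  0.6] | turn [ -25.7    0.  -177.5] | shift [   0.8  206.9 -104. ] pos [ 0.3627 -0.3859  0.164 ] clock 18.65 open 0.299 F [ 0.1  0.6 -0.7] j [ 60.  19. -26.  92.  14.  78.  29.]
```

View pics/t10c.png

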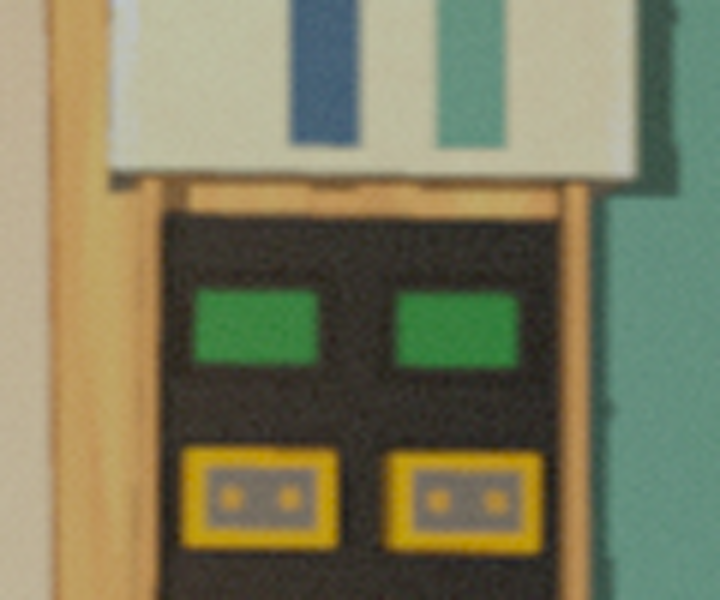

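Both packs are seated square, at crop (260,498) and (465,502). Moving to grip the handle, and checking for stray yellow blobs on the way.

Emit:
{"method": "drive_tool", "body": {
  "steps": [
    [0, 0, 0, 0, 40, 0, 0.3],
    [0, 0, 0, 0, 80, 0, 0.3],
    [0, 0, 0, 0, 120, 0, 0.3],
    [0, 0, 0, 0, 160, -10, 0.3],
    [0, 0, 0, 0, 192, -30, 0.3],
    [0, 0, 0, 0, 207, -60, 0.3],
    [0, 0, 0, 0, 207, -85, 0.3],
    [0, 0, 0, 0, 207, -85, 0.3]
  ]
}}

```text
clock: 19.32
position: [0.3629, -0.1719, 0.0759]
tcp_rot: [[0.022, 0.988, -0.151], [1.0, -0.022, 0.002], [-0.001, -0.151, -0.988]]
force: [-1.0, 0.6, 0.4]
opening: 0.299
gripper_force: 0.0
```

```bash
python3 -c "
from h import *
im=cv2.imread('pics/t10.png')
for b in yellow(im): print('blob',b.mean(0).round(1),rect(px2w('top',b,.044)))
plan([.3635,-.179,.06],-1.3,[0,8,0])"
```

```text
blob [387.1 283.4] (array([ 0.455 , -0.2207]), [0.0623, 0.0408], -90.7)
blob [353.  282.6] (array([ 0.458 , -0.1361]), [0.0411, 0.0634], -91.9)
turn [-0.1 -0.7 -0. ] | turn [ 26.1  -0.2 178.1] | shift [  0.6  -7.1 -15.9] pos [ 0.3629 -0.1719  0.0759] clock 19.32 open 0.299 F [-1.   0.6  0.4] j [ 50.  12. -35. 114.  10.  65.   9.]
```

Emit:
{"method": "drive_tool", "body": {
  "steps": [
    [0, 0, 0, 0, -7, -10, 0.3],
    [0, 0, 0, 0, -7, -20, 0.3],
    [0, 0, 0, 0, -7, -30, 0.3],
    [0, 0, 0, 0, -7, -40, 0.3],
    [0, 0, 0, 0, -7, -46, 0.3],
    [0, 0, 0, 0, -7, -50, 0.3],
    [0, 0, 0, 0, -7, -50, 0.3]
  ]
}}

```text
clock: 19.9
position: [0.365, -0.1815, 0.0281]
tcp_rot: [[0.026, 0.989, -0.147], [1.0, -0.026, 0.001], [-0.003, -0.147, -0.989]]
force: [0.1, 0.2, 0.8]
opening: 0.298
gripper_force: 0.0
```

Emit:
{"method": "drive_tool", "body": {
  "steps": [
    [0, 0, 0, 0, 0, -2, 0],
    [0, 0, 0, 0, 0, -2, 0],
    [0, 0, 0, 0, 0, -2, 0],
    [0, 0, 0, 0, 0, -2, 0],
    [0, 0, 0, 0, 0, -2, 0]
  ],
  "force": 25
}}

```text
clock: 20.32
position: [0.3656, -0.1818, 0.027]
tcp_rot: [[0.026, 0.989, -0.146], [1.0, -0.026, -0.0], [-0.004, -0.146, -0.989]]
force: [0.7, -0.7, -2.4]
opening: 0.111
gripper_force: 24.5
```

Emit:
{"method": "drive_tool", "body": {
  "steps": [
    [0, -1, 0, 6, 0, 0, 0],
    [0, -3, 0, 18, -0.3, 0, 0],
    [0, -5, 0, 32, -0.6, 0, 0],
    [0, -7, 0, 46, -0.9, 0, 0],
    [0, -9, 0, 60, -1.2, 0, 0],
    [0, -11, 0, 74, -1.5, 0, 0],
    [0, -13, 0, 86, -1.8, 0, 0],
    [0, -15, 0, 94, -2, 0, 0]
  ],
  "force": 35
}}

```text
clock: 20.98
position: [0.4613, -0.1843, 0.028]
tcp_rot: [[0.026, 0.993, 0.119], [1.0, -0.026, -0.001], [0.002, 0.119, -0.993]]
force: [-3.0, -0.0, 7.8]
opening: 0.096
gripper_force: 34.5
```

Emit:
{"method": "drive_tool", "body": {
  "steps": [
    [0, -1, 0, 8, -0.1, 0, 0],
    [0, -1, 0, 20, -0.3, 0, 0],
    [0, -1, 0, 32, -0.5, 0, 0],
    [0, -1, 0, 44, -0.8, 0, 0],
    [0, -1, 0, 53, -1, 0, 0],
    [0, -1, 0, 60, -1.2, 0, 0],
    [0, -1, 0, 60, -1.2, 0, 0]
  ]
}}

```text
clock: 21.57
position: [0.5224, -0.1858, 0.0284]
tcp_rot: [[0.026, 0.99, 0.137], [1.0, -0.026, -0.001], [0.002, 0.137, -0.991]]
force: [2.7, -3.5, 4.4]
opening: 0.098
gripper_force: 34.6
```

Good. The last 18 mm or so, slowly, watching the force for the stop.

Emit:
{"method": "drive_tool", "body": {
  "steps": [
    [0, 0, 0, 4, -0.1, 0, 0],
    [0, 0, 0, 8, -0.2, 0, 0],
    [0, 0, 0, 11, -0.2, 0, 0],
    [0, 0, 0, 13, -0.3, 0, 0],
    [0, 0, 0, 15, -0.3, 0, 0],
    [0, 0, 0, 15, -0.3, 0, 0]
  ]
}}

```text
clock: 22.07
position: [0.5358, -0.1863, 0.0284]
tcp_rot: [[0.027, 0.99, 0.135], [1.0, -0.027, -0.002], [0.002, 0.135, -0.991]]
force: [-0.3, -1.7, 8.7]
opening: 0.093
gripper_force: 35.6
```

Emit:
{"method": "drive_tool", "body": {
  "steps": [
    [0, 0, 0, 1, 0, 0, 0],
    [0, 0, 0, 2, 0, 0, 0],
    [0, 0, 0, 3, 0, 0, 0],
    [0, 0, 0, 3, 0, 0, 0]
  ]
}}

```text
clock: 22.4
position: [0.5385, -0.1863, 0.0284]
tcp_rot: [[0.027, 0.99, 0.135], [1.0, -0.027, -0.002], [0.002, 0.135, -0.991]]
force: [-2.3, -1.2, 9.2]
opening: 0.094
gripper_force: 35.9
```

Emit:
{"method": "drive_tool", "body": {
  "steps": [
    [0, 0, 0, 1, 0, 0, 0],
    [0, 0, 0, 2, 0, 0, 0],
    [0, 0, 0, 3, 0, 0, 0],
    [0, 0, 0, 3, 0, 0, 0]
  ]
}}

```text
clock: 22.73
position: [0.5414, -0.1864, 0.0284]
tcp_rot: [[0.027, 0.99, 0.135], [1.0, -0.027, -0.002], [0.002, 0.135, -0.991]]
force: [-2.2, -2.7, 9.0]
opening: 0.09
gripper_force: 35.9
```

Emit:
{"method": "drive_tool", "body": {
  "steps": [
    [0, 0, 0, 1, 0, 0, 0],
    [0, 0, 0, 2, 0, 0, 0],
    [0, 0, 0, 2, 0, 0, 0],
    [0, 0, 0, 2, 0, 0, 0]
  ]
}}

```text
clock: 23.07
position: [0.5434, -0.1864, 0.0284]
tcp_rot: [[0.027, 0.99, 0.135], [1.0, -0.027, -0.002], [0.002, 0.135, -0.991]]
force: [-1.8, -2.6, 9.3]
opening: 0.095
gripper_force: 35.8
```

Emit:
{"method": "drive_tool", "body": {
  "steps": [
    [0, 0, 0, 1, 0, 0, 0],
    [0, 0, 0, 2, 0, 0, 0],
    [0, 0, 0, 3, 0, 0, 0],
    [0, 0, 0, 3, 0, 0, 0]
  ]
}}

```text
clock: 23.4
position: [0.5452, -0.1865, 0.0283]
tcp_rot: [[0.027, 0.991, 0.132], [1.0, -0.027, -0.002], [0.002, 0.132, -0.991]]
force: [-9.6, -0.8, 16.2]
opening: 0.094
gripper_force: 37.5
```

Emit:
{"method": "drive_tool", "body": {
  "steps": [
    [0, 0, 0, 1, 0, 0, 0],
    [0, 0, 0, 2, 0, 0, 0],
    [0, 0, 0, 3, 0, 0, 0],
    [0, 0, 0, 3, 0, 0, 0]
  ]
}}

```text
clock: 23.73
position: [0.5454, -0.1865, 0.0281]
tcp_rot: [[0.028, 0.992, 0.127], [1.0, -0.027, -0.002], [0.001, 0.127, -0.992]]
force: [-23.8, -0.5, 30.8]
opening: 0.094
gripper_force: 40.9
```

```bash
python3 -c "
from h import *
im=snap('top','t12');crop(im,310,215,430,275,6.6,'t12c')
plan([.5435,-.1864,.0284],-1.5)"
```

```text
turn [0.1 7.3 0.1] | turn [  11.5   -0.2 -179.6] | shift [-1.8  0.1  0.3] pos [ 0.5453 -0.1865  0.0281] clock 23.78 open 0.094 F [-24.    0.9  31.1] j [ 44.  25. -33. 105.  16.  47.   3.]
```

View pics/t12c.png

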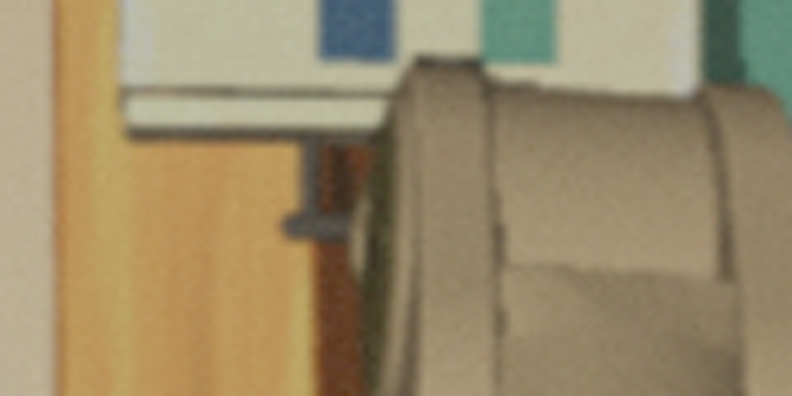

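The drawer is against its stop: the force rose to −24 N and the face is flush with the cabinet in the crop. Releasing the handle. I've used all 14 views, so the dock and phone get measured by code.

Emit:
{"method": "drive_tool", "body": {
  "steps": [
    [0, 0, 0, -3, 0, 0, 0.1],
    [0, 0, 0, -4, 0, 0, 0.25],
    [0, 0, 0, -4, 0, 0, 0.25],
    [0, 0, 0, -4, 0, 0, 0.25],
    [0, 0, 0, -4, 0, 6, 0.25],
    [0, 0, 0, -4, 0, 25, 0.25],
    [0, 0, 0, -10, 0, 55, 0.25],
    [0, 7, 0, -15, -20, 90, 0.3]
  ]
}}

```text
clock: 24.45
position: [0.5292, -0.1962, 0.1069]
tcp_rot: [[0.02, 0.999, 0.029], [1.0, -0.021, 0.004], [0.004, 0.029, -1.0]]
force: [1.8, -0.7, -0.8]
opening: 0.301
gripper_force: 0.0
```

Run:
```python
from h import *
im=snap('top','t13'); plan([.449,.086,.1],83)
g=np.mean([cv2.imread(f'pics/{n}.png').astype(float) for n in('top0','t7','t10','t13')],0)
np.save('avg.npy',g)
for r in (180,184,195,200,205,210,214,218,222,226): print(r,[int(v) for v in g[r,238:288,2]])
```

```text
turn [-0.9  1.2 84.5] | turn [  1.3   0.9 -95.5] | shift [-83.7 289.3 -15.7] pos [ 0.5327 -0.2033  0.1157] clock 24.5 open 0.297 F [ 3.4 -5.1  5.8] j [ 45.  22. -34.  96.  13.  64.   6.]
180 [76, 75, 85, 117, 143, 149, 144, 133, 100, 87, 86, 89, 94, 92, 92, 93, 92, 93, 94, 92, 92, 94, 91, 92, 92, 93, 91, 93, 92, 93, 91, 91, 91, 93, 91, 91, 90, 92, 92, 91, 91, 94, 129, 173, 182, 182, 184, 188, 190, 188]
184 [57, 72, 86, 124, 150, 149, 143, 115, 91, 88, 89, 89, 86, 88, 86, 91, 92, 94, 95, 94, 94, 93, 95, 92, 93, 94, 95, 94, 93, 92, 94, 93, 93, 93, 94, 93, 92, 93, 92, 93, 91, 79, 73, 98, 112, 113, 116, 141, 177, 187]
195 [78, 78, 87, 119, 148, 147, 114, 97, 99, 100, 99, 96, 93, 93, 97, 92, 84, 81, 88, 92, 95, 114, 151, 160, 161, 155, 152, 149, 149, 140, 121, 99, 94, 97, 99, 99, 100, 97, 101, 99, 91, 74, 92, 110, 117, 146, 183, 190, 189, 189]
200 [76, 75, 93, 130, 146, 131, 107, 100, 99, 98, 97, 93, 94, 95, 99, 93, 76, 83, 93, 91, 94, 116, 148, 158, 161, 158, 154, 152, 145, 132, 104, 93, 92, 96, 100, 100, 99, 101, 100, 93, 77, 76, 96, 110, 117, 148, 183, 189, 190, 188]
205 [79, 78, 91, 1
[... 693 characters left out ...]
, 100, 98, 99, 93, 76, 53, 64, 86, 87, 92, 113, 140, 148, 152, 152, 152, 154, 158, 159, 155, 155, 153, 147, 137, 126, 101, 91, 89, 89, 89, 89, 92, 96, 105, 106, 79, 76, 90, 93, 109, 147, 182, 190, 189, 189, 189, 189]
222 [98, 100, 101, 99, 92, 68, 53, 62, 83, 89, 93, 112, 146, 151, 152, 156, 159, 160, 157, 159, 161, 157, 145, 142, 144, 140, 137, 137, 135, 133, 132, 134, 136, 130, 114, 97, 95, 92, 90, 85, 89, 93, 106, 145, 181, 188, 186, 188, 186, 186]
226 [80, 79, 86, 99, 106, 120, 113, 106, 107, 127, 156, 161, 154, 151, 151, 152, 150, 145, 145, 146, 148, 146, 141, 144, 144, 141, 137, 138, 139, 141, 137, 134, 137, 134, 129, 113, 94, 91, 91, 86, 79, 88, 100, 116, 135, 161, 170, 169, 169, 169]
```

```bash
cat > ph.py <<'E'
from h import *
def phone(im,r=(235,310,235,300),z=.012):
    f=cv2.resize(im.astype(np.float32),None,fx=4,fy=4,interpolation=cv2.INTER_CUBIC)
    m=((f[...,0]-f[...,2]>25)).astype(np.uint8)*255
    k=np.zeros_like(m); k[4*r[0]:4*r[1],4*r[2]:4*r[3]]=255; m&=k
    m=cv2.morphologyEx(m,cv2.MORPH_CLOSE,np.ones((21,21)))
    cs=[c for c in cv2.findContours(m,0,2)[0] if cv2.contourArea(c)>3000]
    for c in cs:
        b=(cv2.boxPoints(cv2.minAreaRect(c))+.5)/4-.5; print("phone",b.mean(0).round(1),rect(px2w("top",b,z)))
if __name__=="__main__":
    for n in("top0","t7","t13"): phone(cv2.imread(f"pics/{n}.png"))
    rows=np.array([195,200,205,210,214]); c=238+np.array([22.97,22.52,21.73,21.27,20.8])
    P=px2w("top",np.c_[c,rows],.024); q=np.polyfit(P[:,0],P[:,1],1); print("dock line y=",q,"yaw",np.degrees(np.arctan(q[0])),P[[0,-1]])
    print("at x=.626:",np.polyval(q,.626)," mouth ends",px2w("top",[(248,216.3),(272,219.5)],.024),"green back",px2w("top",[(261.7,189.3)],.008))
E
python3 ph.py
```

```text
phone [266.3 271.1] (array([0.4906, 0.0821]), [0.1182, 0.061], -8.0)
phone [237.1 272. ] (array([0.4894, 0.1567]), [0.0129, 0.1907], -179.6)
phone [237.2 259.8] (array([0.5203, 0.1566]), [0.0135, 0.1288], -179.6)
phone [266.4 271.1] (array([0.4905, 0.0818]), [0.1183, 0.061], -8.4)
phone [237.1 272. ] (array([0.4894, 0.1567]), [0.0129, 0.1907], -179.6)
dock line y= [-0.10983303  0.16999917] yaw -6.267845780898096 [[0.68517468 0.09482391 0.024     ]
 [0.63575071 0.10013952 0.024     ]]
at x=.626: 0.10124369160758562  mouth ends [[0.63011066 0.12775919 0.024     ]
 [0.62114368 0.06634007 0.024     ]] green back [[0.70388166 0.09514905 0.008     ]]
```

Emit:
{"method": "drive_tool", "body": {
  "steps": [
    [0, 0, 7, 0, 30, 10, 0.5],
    [0, 0, 14, -5, 65, 10, 0.6],
    [0, 0, 21, -10, 100, 10, 0.7],
    [0, 0, 28, -15, 135, 10, 0.8],
    [0, 0, 35, -25, 170, 10, 0.9],
    [0, 0, 42, -35, 205, 10, 0.9],
    [0, 0, 49, -45, 230, 10, 0.9],
    [0, 0, 55, -50, 250, 10, 0.9]
  ]
}}

```text
clock: 25.17
position: [0.4841, 0.0522, 0.1193]
tcp_rot: [[-0.81, 0.586, 0.021], [0.586, 0.809, 0.031], [0.001, 0.037, -0.999]]
force: [0.0, -0.5, 0.4]
opening: 0.902
gripper_force: 0.0
```

Emit:
{"method": "drive_tool", "body": {
  "steps": [
    [0, 0, 7, -5, 10, 0, 0.9],
    [0, 0, 14, -12, 20, 0, 0.9],
    [0, 0, 21, -20, 30, 0, 0.9],
    [0, 0, 27, -28, 35, 0, 0.9],
    [0, 0, 27, -30, 37, 0, 0.9],
    [0, 0, 27, -30, 37, 0, 0.9],
    [0, 0, 27, -30, 37, 0, 0.9]
  ]
}}

```text
clock: 25.75
position: [0.4556, 0.0857, 0.1191]
tcp_rot: [[-0.986, 0.168, 0.006], [0.168, 0.985, 0.036], [0.0, 0.037, -0.999]]
force: [-0.4, -0.4, -0.4]
opening: 0.901
gripper_force: 0.0
```

```bash
python3 -c "
from h import *
plan([.449,.088,.05],82)"
```

```text
turn [-2.1  0.3  1.7] | turn [   0.5    3.2 -178.3] | shift [ -6.6   2.3 -69.1] pos [0.4556 0.0857 0.1191] clock 25.75 open 0.901 F [-0.4 -0.4 -0.4] j [ 40.  14. -59. 110.  11.  62.  57.]
```

Emit:
{"method": "drive_tool", "body": {
  "steps": [
    [-1, 0, 1, -4, 1, -15, 0.9],
    [-2, 0.3, 1.7, -6.6, 2.3, -30, 0.9],
    [-2.1, 0.3, 1.7, -6.6, 2.3, -50, 0.9],
    [-2.1, 0.3, 1.7, -6.6, 2.3, -70, 0.9],
    [-2.1, 0.3, 1.7, -6.6, 2.3, -85, 0.9],
    [-2.1, 0.3, 1.7, -6.6, 2.3, -94, 0.9],
    [-2.1, 0.3, 1.7, -6.6, 2.3, -94, 0.9]
  ]
}}

```text
clock: 26.33
position: [0.4477, 0.0877, 0.0233]
tcp_rot: [[-0.991, 0.137, -0.004], [0.137, 0.991, -0.0], [0.003, -0.001, -1.0]]
force: [-0.4, -0.3, 0.1]
opening: 0.901
gripper_force: 0.0
```

Emit:
{"method": "drive_tool", "body": {
  "steps": [
    [0, 0, 0, 0, 0, -5, 0.9],
    [0, 0, 0, 0, 0, -10, 0.9],
    [0, 0, 0, 0, 0, -14, 0.9],
    [0, 0, 0, 0, 0, -14, 0.9]
  ]
}}

```text
clock: 26.67
position: [0.4484, 0.0881, 0.0106]
tcp_rot: [[-0.991, 0.136, -0.001], [0.136, 0.991, -0.0], [0.001, -0.001, -1.0]]
force: [0.6, 0.3, -0.3]
opening: 0.901
gripper_force: 0.0
```

Emit:
{"method": "drive_tool", "body": {
  "steps": [
    [0, 0, 0, 0, 0, -2, 0.9],
    [0, 0, 0, 0, 0, -5, 0.9],
    [0, 0, 0, 0, 0, -5, 0.9]
  ]
}}

```text
clock: 26.92
position: [0.4483, 0.0882, 0.0056]
tcp_rot: [[-0.991, 0.135, -0.001], [0.135, 0.991, -0.0], [0.001, -0.001, -1.0]]
force: [-0.0, 0.1, -0.4]
opening: 0.899
gripper_force: 0.0
```

Emit:
{"method": "drive_tool", "body": {
  "steps": [
    [0, 0, 0, 0, 0, -2, 0.9],
    [0, 0, 0, 0, 0, -4, 0.9],
    [0, 0, 0, 0, 0, -4, 0.9]
  ]
}}

```text
clock: 27.17
position: [0.4483, 0.0882, 0.0016]
tcp_rot: [[-0.991, 0.135, -0.001], [0.135, 0.991, -0.0], [0.001, -0.001, -1.0]]
force: [-0.0, -0.6, -0.7]
opening: 0.9
gripper_force: 0.0
```

Emit:
{"method": "drive_tool", "body": {
  "steps": [
    [0, 0, 0, 0, 0, -2, 0.9],
    [0, 0, 0, 0, 0, -3, 0.9],
    [0, 0, 0, 0, 0, -3, 0.9]
  ]
}}

```text
clock: 27.42
position: [0.4483, 0.0883, -0.0014]
tcp_rot: [[-0.991, 0.135, -0.001], [0.135, 0.991, -0.0], [0.001, -0.0, -1.0]]
force: [0.1, 0.4, -0.3]
opening: 0.901
gripper_force: 0.0
```

Emit:
{"method": "drive_tool", "body": {
  "steps": [
    [0, 0, 0, 0, 0, -2, 0.9],
    [0, 0, 0, 0, 0, -3, 0.9],
    [0, 0, 0, 0, 0, -3, 0.9]
  ]
}}

```text
clock: 27.67
position: [0.4483, 0.0883, -0.0044]
tcp_rot: [[-0.991, 0.135, -0.001], [0.135, 0.991, -0.0], [0.001, -0.0, -1.0]]
force: [0.3, -0.1, 0.6]
opening: 0.902
gripper_force: 0.0
```

Emit:
{"method": "drive_tool", "body": {
  "steps": [
    [0, 0, 0, 0, 0, -2, 0.9],
    [0, 0, 0, 0, 0, -4, 0.9],
    [0, 0, 0, 0, 0, -4, 0.9]
  ]
}}

```text
clock: 27.92
position: [0.4482, 0.0882, -0.0085]
tcp_rot: [[-0.991, 0.135, -0.001], [0.135, 0.991, -0.0], [0.001, -0.0, -1.0]]
force: [-0.4, 0.3, -0.2]
opening: 0.902
gripper_force: 0.0
```

Emit:
{"method": "drive_tool", "body": {
  "steps": [
    [0, 0, 0, 0, 0, 0, 0.8],
    [0, 0, 0, 0, 0, 0, 0.78],
    [0, 0, 0, 0, 0, 0, 0.78]
  ],
  "force": 20
}}

```text
clock: 28.17
position: [0.4485, 0.0884, -0.0081]
tcp_rot: [[-0.991, 0.135, -0.001], [0.135, 0.991, -0.0], [0.001, -0.0, -1.0]]
force: [0.3, -0.3, 0.0]
opening: 0.78
gripper_force: 0.0
```

Emit:
{"method": "drive_tool", "body": {
  "steps": [
    [0, 0, 0, 0, 0, 0, 0.65],
    [0, 0, 0, 0, 0, 0, 0.65],
    [0, 0, 0, 0, 0, 0, 0.65]
  ],
  "force": 20
}}

```text
clock: 28.42
position: [0.4486, 0.0884, -0.008]
tcp_rot: [[-0.991, 0.135, -0.0], [0.135, 0.991, -0.0], [0.0, -0.0, -1.0]]
force: [-1.9, 0.6, 3.5]
opening: 0.719
gripper_force: 21.8
```

Phone gripped at opening 0.72, about 61 mm. Sliding it onto the dock's axis.

Emit:
{"method": "drive_tool", "body": {
  "steps": [
    [0, 0, 0, 1, 4, 0, 0.65],
    [0, 0, 0.4, 3, 10, 0, 0.65],
    [0, 0, 0.8, 5, 17, 0, 0.65],
    [0, 0, 1.2, 7, 23, 0, 0.65],
    [0, 0, 1.6, 9, 28, 0, 0.65],
    [0, 0, 1.6, 9.7, 31.2, 0, 0.65],
    [0, 0, 1.6, 9.7, 31.2, 0, 0.65],
    [0, 0, 1.6, 9.7, 31.2, 0, 0.65]
  ],
  "force": 30
}}

```text
clock: 29.08
position: [0.4588, 0.12, -0.0078]
tcp_rot: [[-0.994, 0.107, 0.001], [0.107, 0.994, 0.0], [-0.001, 0.001, -1.0]]
force: [1.8, 0.2, 4.1]
opening: 0.711
gripper_force: 32.7
```

```bash
python3 -c "
from h import *
import ph
im=snap('top','t14');snap('side','s14')
ph.phone(im,(215,300,235,300))
plan([.4582,.1196,-.008],83.8)
g=im.astype(int)
for r in (243,246,249,252): print(r,[int(v) for v in g[r,238:288,0]-g[r,238:288,2]])
"
```

```text
phone [249.5 246.3] (array([0.5548, 0.1257]), [0.0701, 0.1745], -138.7)
turn [-0.   0.  -0.1] | turn [-1.000e-01 -1.000e-01  1.799e+02] | shift [-0.6 -0.4 -0.2] pos [ 0.4588  0.12   -0.0078] clock 29.18 open 0.711 F [1.4 1.9 3.8] j [ 25.  28. -51. 114.  28.  51.  42.]
243 [34, 33, 6, -72, -113, -106, -79, -28, -15, -29, -45, -48, -52, -61, -66, -76, -86, -89, -95, -95, -100, -100, -105, -101, -109, -108, -105, -105, -106, -104, -102, -105, -103, -100, -102, -100, -97, -100, -105, -110, -104, -91, -61, -42, -40, -40, -40, -39, -39, -42]
246 [33, 35, 2, -79, -106, -81, 3, 37, 14, -2, 3, 8, 12, 14, 16, 26, 25, 32, 36, 40, 43, 49, 48, 57, 63, 66, 69, 71, 73, 57, -11, -81, -100, -99, -109, -102, -99, -100, -102, -103, -106, -92, -64, -43, -39, -40, -39, -39, -38, -43]
249 [32, 36, 0, -79, -107, -65, 30, 40, -6, -15, -12, -14, -14, -10, -14, -9, -14, -11, -13, -10, -8, -12, -11, -9, -14, -11, -12, 10, 46, 52, -4, -77, -101, -108, -105, -97, -98, -101, -98, -103, -106, -92, -61, -41, -40, -38, -39, -41, -40, -41]
252 [34, 34, 4, -76, -99, -34, 50, 28, -8, -16, -11, -15, -10, -9, -11, -9, -12, -12, -14, -12, -10, -14, -12, -11, -12, -15, -9, 24, 60, 43, -24, -76, -96, -103, -104, -101, -99, -99, -102, -108, -102, -92, -62, -41, -39, -40, -39, -39, -39, -41]
```

```bash
python3 -c "
from h import *
g=cv2.imread('pics/t14.png').astype(float)
d=cv2.GaussianBlur(g[...,0]-g[...,2],(1,3),0)
C=[]
for r in range(248,268):
  row=d[r]; 
  L=np.argmax(row[240:252]>-25)+240; l=L-1+(-25-row[L-1])/(row[L]-row[L-1])
  R=274-np.argmax(row[274:258:-1]>-25); q=R+(row[R]+25)/(row[R]-row[R+1]); C.append((l,q,r))
C=np.array(C);Lw=px2w('top',C[:,[0,2]],.012);Rw=px2w('top',C[:,[1,2]],.012);print(C[::4].round(1).tolist())
M=(Lw+Rw)/2; ok=slice(0,14); p=np.polyfit(M[ok,0],M[ok,1],1);print('yaw',np.degrees(np.arctan(p[0])),[np.degrees(np.arctan(np.polyfit(W[ok,0],W[ok,1],1)[0])) for W in(Lw,Rw)],'width',(Lw-Rw)[ok,1].mean())
x=M[ok,0].mean();print(x,M[ok,1].mean(),'dock line',.16999917-.10983303*x)
col=d[236:256,256];print(col.astype(int))
"
```

```text
[[240.7, 268.3, 248.0], [241.0, 268.0, 252.0], [240.1, 267.5, 256.0], [242.0, 267.2, 260.0], [241.5, 266.8, 264.0]]
yaw -2.2830757696786526 [np.float64(1.0646363665508543), np.float64(-5.611531578766319)] width 0.06858414495521334
0.5330241402905147 0.11287173503695057 dock line 0.1114555136087477
[-108 -108 -107 -108 -108 -108 -107  -75   -3   46   34    2  -11  -12
  -13  -15  -14  -13  -13  -12]
```

Emit:
{"method": "drive_tool", "body": {
  "steps": [
    [0, 0, 0, 5, 1, 0, 0.65],
    [0, 0, 0, 13, 0.1, 0, 0.65],
    [0, 0, 0, 20, -0.7, 0, 0.65],
    [0, 0, 0, 27, -1.4, 0, 0.65],
    [0, 0, 0, 33, -2.1, 0, 0.65],
    [0, 0, 0, 39, -2.7, 0, 0.65],
    [0, 0, 0, 45, -3.4, 0, 0.65],
    [0, 0, 0, 45, -3.4, 0, 0.65]
  ]
}}

```text
clock: 29.85
position: [0.5024, 0.1171, -0.0079]
tcp_rot: [[-0.994, 0.106, -0.003], [0.106, 0.994, 0.0], [0.003, 0.0, -1.0]]
force: [-4.6, 1.6, 12.9]
opening: 0.714
gripper_force: 33.7
```

Emit:
{"method": "drive_tool", "body": {
  "steps": [
    [0, 0, 0, 5, -0.5, 0, 0.65],
    [0, 0, 0, 10, -1.1, 0, 0.65],
    [0, 0, 0, 15, -1.6, 0, 0.65],
    [0, 0, 0, 20, -2.2, 0, 0.65],
    [0, 0, 0, 25, -2.7, 0, 0.65],
    [0, 0, 0, 25, -2.7, 0, 0.65]
  ]
}}

```text
clock: 30.35
position: [0.5248, 0.1145, -0.0081]
tcp_rot: [[-0.994, 0.106, -0.007], [0.106, 0.994, -0.001], [0.007, -0.002, -1.0]]
force: [-15.6, 0.9, 21.2]
opening: 0.72
gripper_force: 34.8
```

Emit:
{"method": "drive_tool", "body": {
  "steps": [
    [0, 0, 0, 5, -0.5, 0, 0.65],
    [0, 0, 0, 10, -1.1, 0, 0.65],
    [0, 0, 0, 15, -1.6, 0, 0.65],
    [0, 0, 0, 20, -2.2, 0, 0.65],
    [0, 0, 0, 20, -2.2, 0, 0.65]
  ]
}}

```text
clock: 30.77
position: [0.5479, 0.1116, -0.0082]
tcp_rot: [[-0.994, 0.107, -0.002], [0.107, 0.994, 0.0], [0.002, -0.0, -1.0]]
force: [-0.7, -0.8, 5.6]
opening: 0.718
gripper_force: 33.6
```

```bash
python3 -c "
from h import *
im=snap('top','t15').astype(int)
for c in (257,260,262): print(c,[int(v) for v in im[186:226,c,2]])
for c in (257,260,262): print(c,[int(v) for v in im[186:226,c,0]-im[186:226,c,2]])
print(px2w('top',[(260,r) for r in(190,200,205,210,215)],.012)[:,0])
"
```

```text
257 [101, 88, 65, 54, 78, 91, 95, 94, 95, 97, 96, 94, 93, 96, 96, 95, 95, 97, 95, 97, 96, 98, 100, 88, 68, 55, 55, 57, 57, 57, 59, 57, 59, 65, 56, 58, 59, 66, 68, 71]
260 [101, 95, 74, 51, 76, 122, 145, 155, 153, 153, 157, 155, 155, 153, 152, 154, 152, 154, 155, 156, 158, 162, 163, 157, 119, 73, 58, 48, 64, 58, 60, 58, 53, 59, 63, 55, 59, 58, 59, 61]
262 [100, 98, 76, 60, 98, 153, 167, 163, 166, 165, 165, 167, 169, 165, 166, 167, 166, 165, 166, 166, 167, 168, 168, 163, 139, 87, 54, 61, 62, 60, 57, 59, 58, 59, 59, 57, 60, 60, 59, 61]
257 [-62, -55, -24, -23, -45, -60, -61, -60, -58, -58, -61, -63, -59, -59, -57, -57, -58, -64, -63, -66, -61, -60, -68, -38, 34, 74, 30, -9, -13, -10, -13, -13, -14, -12, -13, -19, -22, -19, -28, -27]
260 [-65, -61, -30, -15, -47, -81, -96, -104, -104, -102, -103, -104, -104, -103, -104, -102, -106, -105, -103, -103, -105, -107, -113, -104, -29, 56, 38, -2, -14, -18, -14, -12, -12, -14, -11, -12, -12, -10, -14, -13]
262 [-62, -59, -38, -15, -60, -105, -110, -109, -108, -113, -110, -110, -107, -108, -111, -110, -111, -108, -111, -108, -114, -109, -112, -109, -52, 42, 50, 0, -15, -14, -15, -14, -14, -11, -13, -10, -10, -15, -12, -18]
[0.70113114 0.67466535 0.66148835 0.64834753 0.63524211]
```

The phone's front edge is inside the slot (row 210, x ≈ 0.648), and about 53 mm remains. Pushing on while it's gripped.

Emit:
{"method": "drive_tool", "body": {
  "steps": [
    [0, 0, 0, 5, -0.5, 0, 0.65],
    [0, 0, 0, 10, -1.1, 0, 0.65],
    [0, 0, 0, 15, -1.6, 0, 0.65],
    [0, 0, 0, 20, -2.2, 0, 0.65],
    [0, 0, 0, 20, -2.2, 0, 0.65]
  ]
}}

```text
clock: 31.23
position: [0.568, 0.1093, -0.0082]
tcp_rot: [[-0.994, 0.107, -0.002], [0.107, 0.994, 0.0], [0.002, -0.0, -1.0]]
force: [-0.8, -0.1, 4.8]
opening: 0.717
gripper_force: 33.5
```

Emit:
{"method": "drive_tool", "body": {
  "steps": [
    [0, 0, 0, 5, -0.5, 0, 0.65],
    [0, 0, 0, 10, -1.1, 0, 0.65],
    [0, 0, 0, 15, -1.6, 0, 0.65],
    [0, 0, 0, 15, -1.6, 0, 0.65]
  ]
}}

```text
clock: 31.57
position: [0.583, 0.1078, -0.0082]
tcp_rot: [[-0.994, 0.107, -0.002], [0.107, 0.994, 0.0], [0.002, -0.0, -1.0]]
force: [-0.7, -0.2, 5.5]
opening: 0.716
gripper_force: 33.5
```

Emit:
{"method": "drive_tool", "body": {
  "steps": [
    [0, 0, 0, 0, 0, 0, 0.82],
    [0, 0, 0, 0, 0, 0, 0.82],
    [0, 0, 0, 0, 0, 0, 0.82],
    [0, 0, 0, 0, 0, 15, 0.82],
    [0, 0, 0, 0, 0, 40, 0.82],
    [0, 0, 0, -25, 2.7, 50, 0],
    [0, 0, 0, -46, 5, 50, 0],
    [0, 0, 0, -46, 5, 50, 0]
  ]
}}

```text
clock: 32.23
position: [0.5341, 0.1138, 0.0433]
tcp_rot: [[-0.995, 0.104, -0.001], [0.104, 0.995, -0.001], [0.001, -0.001, -1.0]]
force: [0.1, 1.3, -0.3]
opening: 0.404
gripper_force: 0.0
```

Emit:
{"method": "drive_tool", "body": {
  "steps": [
    [0, 0, 0, 0, 0, 0, 0],
    [0, 0, 0, 0, 0, 0, 0],
    [0, 0, 0, 0, 0, 0, 0],
    [0, 0, 0, 0, 0, -15, 0],
    [0, 0, 0, 0, 0, -25, 0],
    [0, 0, 0, 0, 0, -32, 0],
    [0, 0, 0, 0, 0, -36, 0],
    [0, 0, 0, 0, 0, -36, 0]
  ]
}}

```text
clock: 32.9
position: [0.5365, 0.1123, 0.0046]
tcp_rot: [[-0.994, 0.107, -0.003], [0.107, 0.994, -0.0], [0.003, -0.001, -1.0]]
force: [-0.9, 0.5, -0.1]
opening: 0.002
gripper_force: 0.0
```

Emit:
{"method": "drive_tool", "body": {
  "steps": [
    [0, 0, 0, 0, 0, -2, 0],
    [0, 0, 0, 0, 0, -4, 0],
    [0, 0, 0, 0, 0, -4, 0]
  ]
}}

```text
clock: 33.15
position: [0.5372, 0.1124, 0.0018]
tcp_rot: [[-0.994, 0.107, -0.001], [0.107, 0.994, -0.0], [0.001, -0.0, -1.0]]
force: [-0.5, -0.1, 0.9]
opening: -0.001
gripper_force: 0.0
```

Emit:
{"method": "drive_tool", "body": {
  "steps": [
    [0, 0, 0, 5, -0.5, -1, 0],
    [0, 0, 0, 10, -1.1, -1.5, 0],
    [0, 0, 0, 15, -1.6, -1.5, 0],
    [0, 0, 0, 20, -2.2, -1.5, 0],
    [0, 0, 0, 24, -2.6, -1.5, 0],
    [0, 0, 0, 28, -3, -1.5, 0],
    [0, 0, 0, 28, -3, -1.5, 0]
  ]
}}

```text
clock: 33.73
position: [0.566, 0.1093, 0.0003]
tcp_rot: [[-0.994, 0.108, -0.0], [0.108, 0.994, -0.0], [0.0, -0.0, -1.0]]
force: [-0.3, 0.8, 0.1]
opening: 0.003
gripper_force: 0.0
```

```bash
python3 -c "
from h import *
im=snap('top','t16').astype(int)
for c in (260,262): print(c,[int(v) for v in im[184:226,c,2]])
for c in (260,262): print(c,[int(v) for v in im[184:226,c,0]-im[184:226,c,2]])
s=sensors.state();print(s['position'],s['force'])
"
```

```text
260 [96, 100, 100, 96, 69, 49, 77, 116, 139, 104, 60, 58, 57, 59, 56, 56, 58, 59, 57, 56, 58, 60, 56, 61, 53, 56, 62, 60, 61, 60, 58, 58, 66, 66, 81, 88, 110, 138, 155, 161, 159, 160]
262 [95, 101, 101, 97, 77, 53, 99, 151, 158, 125, 77, 57, 54, 57, 57, 59, 56, 61, 50, 57, 59, 59, 61, 58, 61, 61, 56, 59, 61, 59, 63, 61, 58, 54, 63, 69, 70, 77, 90, 117, 141, 151]
260 [-62, -56, -66, -56, -28, -16, -43, -86, -79, -4, 67, 34, -11, -16, -19, -14, -14, -11, -16, -12, -14, -19, -15, -13, -11, -12, -12, -13, -12, -12, -12, -20, -22, -19, -23, -31, -38, -43, -47, -48, -48, -49]
262 [-60, -61, -62, -56, -38, -14, -59, -111, -104, -33, 49, 38, 0, -12, -12, -15, -11, -20, -14, -7, -13, -10, -17, -11, -12, -12, -14, -9, -12, -12, -13, -21, -13, -17, -14, -23, -23, -23, -34, -37, -42, -45]
[5.65693042e-01 1.09399706e-01 3.34153369e-04] [ 0.32629497 -0.09825875  1.15162802]
```

Emit:
{"method": "drive_tool", "body": {
  "steps": [
    [0, 0, 0, 2, -0.2, 0, 0],
    [0, 0, 0, 4, -0.4, 0, 0],
    [0, 0, 0, 6, -0.6, 0, 0],
    [0, 0, 0, 6, -0.6, 0, 0]
  ]
}}

```text
clock: 34.12
position: [0.5715, 0.1086, 0.0003]
tcp_rot: [[-0.994, 0.108, -0.0], [0.108, 0.994, -0.0], [0.0, -0.0, -1.0]]
force: [0.1, 0.4, -0.4]
opening: 0.0
gripper_force: 0.0
```

Emit:
{"method": "drive_tool", "body": {
  "steps": [
    [0, 0, 0, 1, -0.1, 0, 0],
    [0, 0, 0, 2, -0.2, 0, 0],
    [0, 0, 0, 2, -0.2, 0, 0]
  ]
}}

```text
clock: 34.37
position: [0.5733, 0.1086, 0.0003]
tcp_rot: [[-0.994, 0.107, -0.001], [0.107, 0.994, -0.0], [0.001, -0.0, -1.0]]
force: [-0.3, -0.8, -0.1]
opening: 0.001
gripper_force: 0.2
```

Emit:
{"method": "drive_tool", "body": {
  "steps": [
    [0, 0, 0, 1, -0.1, 0, 0],
    [0, 0, 0, 2, -0.2, 0, 0],
    [0, 0, 0, 2, -0.2, 0, 0]
  ]
}}

```text
clock: 34.62
position: [0.5747, 0.1085, 0.0003]
tcp_rot: [[-0.994, 0.107, -0.002], [0.107, 0.994, -0.0], [0.002, -0.001, -1.0]]
force: [-3.6, 0.5, 1.6]
opening: -0.002
gripper_force: 1.8
```

Emit:
{"method": "drive_tool", "body": {
  "steps": [
    [0, 0, 0, 1, -0.1, 0, 0],
    [0, 0, 0, 2, -0.2, 0, 0],
    [0, 0, 0, 2, -0.2, 0, 0]
  ]
}}

```text
clock: 34.87
position: [0.5749, 0.1086, 0.0001]
tcp_rot: [[-0.994, 0.106, -0.005], [0.106, 0.994, -0.001], [0.005, -0.002, -1.0]]
force: [-11.0, -0.2, 7.2]
opening: 0.003
gripper_force: 5.6
```

```bash
python3 -c "
from h import *
im=snap('top','t17').astype(int)
for c in (260,262): print(c,[int(v) for v in im[184:222,c,2]],[int(v) for v in im[184:200,c,0]-im[184:200,c,2]])
"
```

```text
260 [98, 95, 100, 93, 72, 48, 45, 56, 55, 60, 56, 57, 64, 56, 61, 57, 60, 61, 63, 58, 58, 60, 58, 62, 55, 57, 63, 66, 80, 99, 125, 148, 157, 164, 162, 161, 158, 148] [-61, -65, -62, -60, -35, 11, 51, 55, 18, -14, -12, -15, -14, -10, -14, -11]
262 [94, 99, 101, 98, 75, 55, 47, 55, 55, 55, 56, 58, 58, 57, 58, 60, 58, 53, 58, 61, 55, 54, 58, 58, 59, 56, 56, 57, 57, 64, 74, 82, 102, 129, 148, 155, 155, 153] [-63, -61, -63, -57, -38, -6, 35, 67, 33, -10, -13, -11, -13, -16, -16, -12]
```

The phone is against the slot's back: no gap is left at row 190 and the force rose to −11 N. Backing off and making a final check.

Emit:
{"method": "drive_tool", "body": {
  "steps": [
    [0, 0, 0, -6, 0.6, 0, 0],
    [0, 0, 0, -15, 1.6, 0, 0],
    [0, 0, 0, -25, 2.7, 5, 0],
    [0, 0, 0, -30, 3, 30, 0],
    [0, 0, 0, -35, 3, 65, 0],
    [0, 0, 0, -50, 3, 105, 0],
    [0, 0, 0, -80, 3, 140, 0],
    [0, 0, 0, -90, -20, 170, 0]
  ]
}}

```text
clock: 35.58
position: [0.4844, 0.0942, 0.1706]
tcp_rot: [[-0.995, 0.1, -0.0], [0.1, 0.995, 0.001], [0.001, 0.001, -1.0]]
force: [0.3, -0.1, 1.3]
opening: -0.003
gripper_force: 0.0
```

Emit:
{"method": "drive_tool", "body": {
  "steps": [
    [0, 0, 0, 0, -30, 0, 0],
    [0, 0, 0, 0, -60, 0, 0],
    [0, 0, 0, 0, -60, 0, 0],
    [0, 0, 0, 0, -60, 0, 0]
  ]
}}

```text
clock: 35.92
position: [0.4873, 0.0268, 0.1692]
tcp_rot: [[-0.994, 0.112, 0.0], [0.112, 0.994, -0.002], [-0.0, -0.002, -1.0]]
force: [-0.8, 1.0, 0.0]
opening: 0.001
gripper_force: 0.0
```

Run:
```python
from h import *
im=snap('top','t18').astype(np.float32); i0=cv2.imread('pics/top0.png').astype(np.float32)
for c in (260,262): print(c,[int(v) for v in im[186:245,c,2]])
# phone standing-out part edges (rows 220-233)
d=im[...,0]-im[...,2]
for r in (222,226,230,232): print(r,[int(v) for v in d[r,238:288]])
# handle/face rows vs t12 (drawer shut) & bystander shift
t=cv2.imread('pics/t12.png').astype(np.float32)
print('drawer col345',[int(v) for v in im[222:255,345,2]],[int(v) for v in t[222:255,345,2]])
for n,(x0,y0,x1,y1) in dict(mug=(175,160,225,205),book=(450,255,540,325),clock=(460,205,515,240)).items():
    print(n,cv2.phaseCorrelate(i0[y0:y1,x0:x1].mean(2),im[y0:y1,x0:x1].mean(2)))
```

```text
260 [96, 98, 73, 48, 41, 54, 53, 52, 54, 53, 60, 53, 50, 53, 57, 60, 58, 58, 54, 61, 59, 56, 54, 53, 54, 59, 59, 58, 58, 61, 53, 56, 57, 57, 66, 90, 119, 125, 130, 137, 142, 142, 145, 148, 153, 154, 155, 156, 157, 158, 160, 159, 161, 164, 164, 165, 166, 167, 168]
262 [98, 96, 79, 59, 44, 46, 54, 61, 51, 58, 55, 53, 56, 58, 59, 58, 53, 55, 60, 53, 59, 59, 53, 63, 61, 58, 54, 55, 58, 56, 56, 63, 61, 54, 78, 112, 124, 130, 136, 138, 143, 148, 147, 148, 154, 156, 156, 158, 161, 160, 160, 163, 162, 165, 166, 165, 167, 169, 167]
222 [-38, -70, -73, -61, -64, -40, -28, -30, 10, 64, 34, -4, -8, -10, -9, -13, -22, -17, -25, -29, -33, -39, -36, -41, -43, -38, -40, -42, -41, -38, -33, -36, -45, -46, -45, -47, -46, -45, -47, -45, -46, -47, -47, -45, -46, -43, -32, -30, -24, -27]
226 [38, 34, 19, -24, -58, -63, -51, -39, -30, -32, -33, -41, -38, -39, -40, -40, -43, -41, -40, -41, -44, -43, -43, -44, -45, -43, -44, -44, -46, -45, -46, -37, -37, -47, -47, -45, -47, -47, -47, -46, -46, -48, -49, -46, -44, -47, -44, -37, -28, -26]
230 [-42, -39, -42, -42, -44, -42, -41, -43, -43, -42, -42, -43, -44, 
[... 292 characters left out ...]
5, -48, -45, -45, -49, -48, -49, -47, -48, -48, -48, -46, -44, -39, -40, -48, -49, -47, -47, -49, -50, -48, -49, -47, -47, -50, -49, -48, -44, -36]
drawer col345 [193, 190, 191, 190, 190, 182, 136, 127, 183, 191, 193, 181, 123, 93, 132, 184, 192, 194, 190, 190, 192, 189, 191, 192, 190, 190, 189, 192, 193, 191, 190, 181, 150] [187, 188, 190, 188, 189, 178, 132, 132, 179, 190, 189, 178, 122, 93, 134, 180, 188, 188, 187, 187, 189, 188, 189, 188, 191, 189, 187, 188, 187, 189, 187, 188, 189]
mug ((0.04763429659494278, 0.4958278643355918), 0.9590943217807346)
book ((-0.07492086203552617, 0.021426949506768267), 1.025693757298552)
clock ((0.06589515276460034, 0.02066559410782176), 1.020791021541313)
```

Emit:
{"method": "drive_tool", "body": {
  "steps": [
    [0, 0, 0, 0, -40, 5, 0],
    [0, 0, 0, 0, -80, 10, 0],
    [0, 0, 0, 0, -120, 20, 0],
    [0, 0, 0, 0, -160, 30, 0],
    [0, 0, 0, 0, -200, 30, 0],
    [0, 0, 0, 0, -240, 30, 0],
    [0, 0, 0, 0, -240, 30, 0],
    [0, 0, 0, 0, -240, 30, 0]
  ]
}}

```text
clock: 36.63
position: [0.4874, -0.2121, 0.1983]
tcp_rot: [[-0.994, 0.111, -0.001], [0.111, 0.994, 0.001], [0.001, 0.001, -1.0]]
force: [0.8, 0.0, -1.1]
opening: 0.003
gripper_force: 0.0
```

Run:
```python
from h import *
im=snap('top','t19').astype(np.float32); d=im[...,0]-im[...,2]
for r in (226,229,232): print(r,[int(v) for v in d[r,238:278]])
print([int(v) for v in d[225:245,254]],[int(v) for v in d[225:245,264]])
print('home px of rear corners',w2px('top',[[.642-.06*.994+s*.031*.108,.0995+.06*.108+s*.031*.994,.012] for s in(1,-1)]))
snap('side','s19')
```

```text
226 [36, 35, 18, -29, -69, -81, -73, -48, 19, 52, 16, -11, -13, -8, -11, -10, -11, -11, -10, -14, -11, -12, -13, -12, -11, -11, -10, -9, -10, -4, 35, 60, 20, -42, -70, -71, -66, -62, -64, -55]
229 [31, 33, 15, -52, -103, -109, -104, -68, 13, 30, -5, -11, -16, -5, -13, -14, -12, -10, -8, -12, -11, -10, -16, -9, -10, -11, -9, -11, -11, 1, 34, 40, -6, -68, -91, -93, -76, -58, -61, -60]
232 [32, 36, 2, -73, -103, -109, -99, -41, 49, 50, 33, 26, 20, 14, 13, 8, 4, -4, -4, -4, -12, -11, -11, -8, -17, -14, -14, -15, -10, 21, 50, 27, -26, -75, -95, -100, -100, -103, -104, -101]
[-10, -11, -15, -11, -12, -12, -14, 4, 44, 71, -2, -90, -109, -106, -101, -107, -105, -106, -104, -103] [-12, -10, -13, -18, -9, -16, -16, -14, 3, 44, 66, 3, -91, -102, -101, -98, -99, -102, -101, -98]
home px of rear corners [[245.12890416 234.17826503]
 [269.055244   236.50383041]]
```

The phone's rear edge is at rows 235.3 and 236.3, within half a pixel of the home position, and square to the slot. The drawer is shut and the mug, book and clock haven't moved. Handing in.

```bash
python3 -c "
from plant import order
print(order.close_job())"
```

```text
the job is handed in; nothing more can be done
None
```

Job handed in, with no verdict returned: both yellow packs are seated square in the front pockets, the drawer is pushed home to its stop, the phone is against the slot's back, and the mug, book, clock and red look-alike were left alone.

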